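# Refit the covers of a desk power-and-data box and reset it

### The job

Put every loose cover back on an open bay of the desk power-and-data box, any cover on any bay, lying closed over the bay with its knuckle between the bay's knuckles, and thread a hinge pin through each one from the robot's side until it is fully home. When all are pinned, press the recessed reset button with the tip of the reset stylus and stand the stylus back in its stand. A pin may be left over; leave the other things on the desk alone.

Things in the scene. Friction and masses are not known exactly. Their poses are not given: they have to be found in the camera images.
- service_box: desk power-and-data box, fixed, 120 (x) x 420 (y) x 60 mm high, origin in the centre of its underside, +x away from the robot. Flat top rim 60 mm above the desk. Three open bays along y (centres -150, -30, +90 mm); on the rim at the -y side of each, two fixed hinge knuckles (tubes along x, 26 mm outside, bore 13, tops 91 mm above the desk). Flush end panel at +y
- bay0_mouth (a point): bay0 (of 0..2 from the box's -y end): point on the hinge axis, 78 mm above the desk, at the robot-side face of the front fixed knuckle. A pin enters here along the box's +x; fully home its shoulder is here. The fixed knuckles span 0..18 and 62..80 mm from here
- bay0_mid (a point): bay0: point on the hinge axis midway between the two fixed knuckles, 40 mm past the mouth, where the bore of the closed cover's knuckle belongs
- bay1_mouth (a point): bay1 (of 0..2 from the box's -y end): point on the hinge axis, 78 mm above the desk, at the robot-side face of the front fixed knuckle. A pin enters here along the box's +x; fully home its shoulder is here. The fixed knuckles span 0..18 and 62..80 mm from here
- bay1_mid (a point): bay1: point on the hinge axis midway between the two fixed knuckles, 40 mm past the mouth, where the bore of the closed cover's knuckle belongs
- bay2_mouth (a point): bay2 (of 0..2 from the box's -y end): point on the hinge axis, 78 mm above the desk, at the robot-side face of the front fixed knuckle. A pin enters here along the box's +x; fully home its shoulder is here. The fixed knuckles span 0..18 and 62..80 mm from here
- bay2_mid (a point): bay2: point on the hinge axis midway between the two fixed knuckles, 40 mm past the mouth, where the bore of the closed cover's knuckle belongs
- cover0: bay cover (identical ones, may be absent), about 220 g: flat steel plate 90 (x) x 86 (y -30..+56) x 5 mm, origin in its underside, z up. Knuckle on its -y edge. Lift it by the black rib on top: 52 along x, 14 wide (y 5..19 mm), top 29 mm above the underside. Fits any bay; knuckle has 3 mm to spare at each end; else it just lies on the rim
- cover0_bore (a point): centre of the bore of cover0's knuckle (tube along the cover's x, 38 mm long, 26 mm outside, 13 mm bore): at y -46 mm, 18 mm above the underside
- cover1: bay cover (identical ones, may be absent), about 220 g: flat steel plate 90 (x) x 86 (y -30..+56) x 5 mm, origin in its underside, z up. Knuckle on its -y edge. Lift it by the black rib on top: 52 along x, 14 wide (y 5..19 mm), top 29 mm above the underside. Fits any bay; knuckle has 3 mm to spare at each end; else it just lies on the rim
- cover1_bore (a point): centre of the bore of cover1's knuckle (tube along the cover's x, 38 mm long, 26 mm outside, 13 mm bore): at y -46 mm, 18 mm above the underside
- cover2: bay cover (identical ones, may be absent), about 220 g: flat steel plate 90 (x) x 86 (y -30..+56) x 5 mm, origin in its underside, z up. Knuckle on its -y edge. Lift it by the black rib on top: 52 along x, 14 wide (y 5..19 mm), top 29 mm above the underside. Fits any bay; knuckle has 3 mm to spare at each end; else it just lies on the rim
- cover2_bore (a point): centre of the bore of cover2's knuckle (tube along the cover's x, 38 mm long, 26 mm outside, 13 mm bore): at y -46 mm, 18 mm above the underside
- pin0: hinge pin (three identical, one spare if two covers), 80 g: steel rod 10 mm thick, 95 mm long, round nose, along its +x; black square grip 14 x 14 x 36 mm along -x. Origin on the axis at the shoulder between grip and rod; the grip cannot enter a bore. Lies on a flat of the grip, 7 mm above the desk there, nose 2 mm lower
- pin1: hinge pin (three identical, one spare if two covers), 80 g: steel rod 10 mm thick, 95 mm long, round nose, along its +x; black square grip 14 x 14 x 36 mm along -x. Origin on the axis at the shoulder between grip and rod; the grip cannot enter a bore. Lies on a flat of the grip, 7 mm above the desk there, nose 2 mm lower
- pin2: hinge pin (three identical, one spare if two covers), 80 g: steel rod 10 mm thick, 95 mm long, round nose, along its +x; black square grip 14 x 14 x 36 mm along -x. Origin on the axis at the shoulder between grip and rod; the grip cannot enter a bore. Lies on a flat of the grip, 7 mm above the desk there, nose 2 mm lower
- stylus: reset stylus, 40 g, black pen-like tool 125 mm long, 14 mm thick, ending in a steel tip 7 mm thick and 14 mm long that widens to the body over the next 8 mm; origin at the tip end, z along it to the other end. Stands tip down in its stand, 85 mm showing
- socket_floor (a point): floor of the stylus stand's round socket (16 mm across, 40 mm deep, chamfered mouth 45 mm above the desk); the stand is a fixed grey block 60 x 60 x 45 mm
- reset_hole (a point): centre of the mouth of the reset hole in the box's end panel: 16 mm across, 60 mm above the desk; the button's top is 7 mm below
- reset_button (a joint): how far the spring button in the reset hole is pressed: 0 out, 0.005 m fully in (about 5 N); springs back. Too deep for fingers: press with the stylus tip
- tape_roll: not needed, leave it: roll of tape, 72 mm across, 24 mm high
- screwdriver: not needed, leave it: screwdriver, 160 mm long
- adapter_box: not needed, leave it: cardboard box 110 x 80 x 45 mm
There are look-alikes about, which are no part of the job. What is shaped like the pin2 but orange is not meant. What is shaped like the cover1 but orange is not meant.

How it is judged (in metres and radians):
On the way, in this order (a step that is already met when the one before it is completed fails the run):
1. every cover lies closed on a bay with a hinge pin fully home through its knuckles (((distance between cover0_bore and bay0_mid below 0.006 m and y of cover0 in the frame of bay0_mid above 0.04 m and angle between cover0's own z axis and vertical below 0.06 rad and ((distance between pin0 and bay0_mouth below 0.006 m and angle between the x axis of pin0 and the x axis of service_box, either way round below 0.07 rad) or (distance between pin1 and bay0_mouth below 0.006 m and angle between the x axis of pin1 and the x axis of service_box, either way round below 0.07 rad) or (distance between pin2 and bay0_mouth below 0.006 m and angle between the x axis of pin2 and the x axis of service_box, either way round below 0.07 rad))) or (distance between cover0_bore and bay1_mid below 0.006 m and y of cover0 in the frame of bay1_mid above 0.04 m and angle between cover0's own z axis and vertical below 0.06 rad and ((distance between pin0 and bay1_mouth below 0.006 m and angle between the x axis of pin0 and the x axis of service_box, either way round below 0.07 rad) or (distance between pin1 and bay1_mouth below 0.006 m and angle between the x axis of pin1 and the x axis of service_box, either way round below 0.07 rad) or (distance between pin2 and bay1_mouth below 0.006 m and angle between the x axis of pin2 and the x axis of service_box, either way round below 0.07 rad))) or (distance between cover0_bore and bay2_mid below 0.006 m and y of cover0 in the frame of bay2_mid above 0.04 m and angle between cover0's own z axis and vertical below 0.06 rad and ((distance between pin0 and bay2_mouth below 0.006 m and angle between the x axis of pin0 and the x axis of service_box, either way round below 0.07 rad) or (distance between pin1 and bay2_mouth below 0.006 m and angle between the x axis of pin1 and the x axis of service_box, either way round below 0.07 rad) or (distance between pin2 and bay2_mouth below 0.006 m and angle between the x axis of pin2 and the x axis of service_box, either way round below 0.07 rad)))) and ((distance between cover1_bore and bay0_mid below 0.006 m and y of cover1 in the frame of bay0_mid above 0.04 m and angle between cover1's own z axis and vertical below 0.06 rad and ((distance between pin0 and bay0_mouth below 0.006 m and angle between the x axis of pin0 and the x axis of service_box, either way round below 0.07 rad) or (distance between pin1 and bay0_mouth below 0.006 m and angle between the x axis of pin1 and the x axis of service_box, either way round below 0.07 rad) or (distance between pin2 and bay0_mouth below 0.006 m and angle between the x axis of pin2 and the x axis of service_box, either way round below 0.07 rad))) or (distance between cover1_bore and bay1_mid below 0.006 m and y of cover1 in the frame of bay1_mid above 0.04 m and angle between cover1's own z axis and vertical below 0.06 rad and ((distance between pin0 and bay1_mouth below 0.006 m and angle between the x axis of pin0 and the x axis of service_box, either way round below 0.07 rad) or (distance between pin1 and bay1_mouth below 0.006 m and angle between the x axis of pin1 and the x axis of service_box, either way round below 0.07 rad) or (distance between pin2 and bay1_mouth below 0.006 m and angle between the x axis of pin2 and the x axis of service_box, either way round below 0.07 rad))) or (distance between cover1_bore and bay2_mid below 0.006 m and y of cover1 in the frame of bay2_mid above 0.04 m and angle between cover1's own z axis and vertical below 0.06 rad and ((distance between pin0 and bay2_mouth below 0.006 m and angle between the x axis of pin0 and the x axis of service_box, either way round below 0.07 rad) or (distance between pin1 and bay2_mouth below 0.006 m and angle between the x axis of pin1 and the x axis of service_box, either way round below 0.07 rad) or (distance between pin2 and bay2_mouth below 0.006 m and angle between the x axis of pin2 and the x axis of service_box, either way round below 0.07 rad)))) and ((distance between cover2_bore and bay0_mid below 0.006 m and y of cover2 in the frame of bay0_mid above 0.04 m and angle between cover2's own z axis and vertical below 0.06 rad and ((distance between pin0 and bay0_mouth below 0.006 m and angle between the x axis of pin0 and the x axis of service_box, either way round below 0.07 rad) or (distance between pin1 and bay0_mouth below 0.006 m and angle between the x axis of pin1 and the x axis of service_box, either way round below 0.07 rad) or (distance between pin2 and bay0_mouth below 0.006 m and angle between the x axis of pin2 and the x axis of service_box, either way round below 0.07 rad))) or (distance between cover2_bore and bay1_mid below 0.006 m and y of cover2 in the frame of bay1_mid above 0.04 m and angle between cover2's own z axis and vertical below 0.06 rad and ((distance between pin0 and bay1_mouth below 0.006 m and angle between the x axis of pin0 and the x axis of service_box, either way round below 0.07 rad) or (distance between pin1 and bay1_mouth below 0.006 m and angle between the x axis of pin1 and the x axis of service_box, either way round below 0.07 rad) or (distance between pin2 and bay1_mouth below 0.006 m and angle between the x axis of pin2 and the x axis of service_box, either way round below 0.07 rad))) or (distance between cover2_bore and bay2_mid below 0.006 m and y of cover2 in the frame of bay2_mid above 0.04 m and angle between cover2's own z axis and vertical below 0.06 rad and ((distance between pin0 and bay2_mouth below 0.006 m and angle between the x axis of pin0 and the x axis of service_box, either way round below 0.07 rad) or (distance between pin1 and bay2_mouth below 0.006 m and angle between the x axis of pin1 and the x axis of service_box, either way round below 0.07 rad) or (distance between pin2 and bay2_mouth below 0.006 m and angle between the x axis of pin2 and the x axis of service_box, either way round below 0.07 rad))))), for 0.2 s.
2. the reset button is pressed in with the stylus tip, all covers still pinned (all of step 1 and value of joint reset_button above 0.0035 m and horizontal distance between stylus and reset_hole below 0.009 m and distance between stylus and reset_hole below 0.02 m), for 0.1 s.
At the end, for the whole second after the job is handed in: Each cover present lies closed on a bay over it (bore within 6 mm of its place, level within 3 degrees), a pin through it (shoulder within 6 mm of home, axis within 4 degrees); button out again; stylus tip down in its socket (within 12 mm of the floor, upright within 11 degrees); all at rest (all of step 1 and distance between stylus and socket_floor below 0.012 m and angle between stylus's own z axis and vertical below 0.2 rad and value of joint reset_button below 0.001 m and linear speed of each of stylus, cover0, cover1, cover2 below 0.03 m/s); the robot touches nothing.
It fails at once if one of the other things on the desk is moved more than 50 mm (distance of any of tape_roll, screwdriver, adapter_box from where it was at the start of the episode above 0.05 m).
Of cover0, cover1, cover2 only 2 to 3 are there at a start; the rules pass over those that are not, and their reading is None.
At some moment in a run one of cover0, cover1, cover2, pin0, pin1, pin2 may be knocked a few centimetres aside while the robot is not near it.
It also fails if it takes over 210 s, if anything falls off the work surface, if the arm or the gripper's body presses on something with over 40 N, if the wrist force passes 120 N, or if a joint passes its speed limit or range.

### The arm

A 7-joint arm with a two-finger parallel gripper is mounted at the origin on the work surface. World frame = base frame: x ahead of the robot, y to its left, z up, the work surface at z = 0. Lengths are in m, angles in degrees, forces in N, time in s.
With the tool pointing down it reaches from about 0.4 to 0.85 m from the base axis. Payload 4.5 kg.
Tool frame: the origin (TCP) lies between the finger pads; the fingertips stand 25 mm ahead of it and the grasp point (between the pads) lies 6 mm ahead of it; x points along the fingers, z is the direction in which the jaws open and shut, and the axes are right-handed (so a half turn about x gives the same grasp; the last joint's range is limited). The gripper opens to 88 mm and grips with 3 to 60 N. Pads are 18 mm wide; open, the fingers measure 123 mm over their backs; the gripper's body (75 mm by 187 mm) begins 45 mm behind the grasp point.
Start: joints at [69.431, 39.483, -11.15, 89.685, 9.013, 51.709, -12.324], TCP at [0.239, -0.577, 0.264] pointing down, gripper open.
Joint ranges: [-172.22, 172.22], [-26.19, 119.32], [-84.43, 86.54], [7.71, 146.69], [-57.33, 237.33], [2.42, 119.75], [-152.13, 152.13]. Speed limits (degrees/s): [147.25, 147.25, 180, 180, 180, 180, 180].

### API

Orientations are given as [roll, pitch, yaw] about the fixed x, y, z axes, in that order (R = Rz(yaw) Ry(pitch) Rx(roll)).
In Python, from station import bot, vision gives the robot as it stands.
- The arm moves only by the tool send_rows, never from a script. Its argument "steps" is text: rows parted by semicolons, each of 7 numbers parted by spaces: the finger opening in cm, from 0 to 8.81, then the shift along the tool's x, y, z in cm, then the turn, a rotation vector about the tool's x, y, z in degrees. In form: claw dx dy dz wx wy wz; .... A call has 1 to 10 rows; each row is the pose to reach, as a shift and turn from the pose measured when the call began, along the tool's axes at that moment; what a row does not reach only later rows make up. A row lasts 1/8 s, in which the tool goes at most 62.5 mm and 10.7 degrees, less where a joint would pass 70% of its speed; a pose out of reach is approached as far as the arm can. A call with a gripper value outside its range is refused whole. The fingers move at their own pace and stop on an object; "newtons" is the grip in N (left out, the last holds). Time passes only in rows, so rows that repeat a pose let the fingers close. It gives the time, the measured TCP pose, the force and the opening at its end, in the units of the state.
- bot.state(): the state, without advancing time (a new reading comes with each control period).
- vision.capture(name): name is "scene" or "top"; returns a dict with "frame" (400x640x3 uint8, red, green, blue), "range_z" (400x640 float32, m along the optical axis (not along the pixel's ray), 0 where there is no reading), "fx", "fy", "cx", "cy" (pixels), "k1" (the pictures are not rectified: a ray, as slopes to the right and down, at radius r is drawn at 1 + k1 r^2 times it, then the intrinsics apply), "rvec" (rotation vector, rad) and "tvec" (3), from world to camera coordinates, as OpenCV has them. Camera axes: x right, y down, z forward; pixel columns grow to the right and rows downward; lengths in m; the calibration is good to about 2 mm. A picture is of the moment at which its call begins.
- bot.close_job(): hands the job in, once; it reports no verdict.
The state is a dict: "time_s": time; "joint_pos": joint angles; "dq": joint speeds; "joint_efforts": joint torques, N m; "position": TCP position; "ee_rot": TCP orientation; "ft_force": force on the tool from outside, world axes, zero at the start; "wrist_torque": the same for the moment, N m; "opening": opening from 0.0 (shut) to 1.0 (fully open).
Only numpy, scipy, OpenCV 4.12 (cv2) and the standard library are available. Lean on these libraries where they do the work, as an engineer would, in place of code of your own. Each camera call takes 0.05 s, during which the arm holds its last target.

## Working session

There is one attempt and no reset: what is moved stays moved. The work goes in short steps, Python scripts to look and compute and a tool call to move; the robot and the scene stay as the last step left them, time stands still between calls to the robot, and variables do not carry over. Pictures are saved under pics/ and viewed, and the job is handed in when it is done.

Besides the shell and the picture viewer there is one more tool, called after "Emit:" by a JSON object that holds its "name" and its "arguments", one argument or row to a line. send_rows: Moves the arm, as the interface text tells. Its arguments: {"type":"object","properties":{"steps":{"type":"string"},"newtons":{"type":"number"}},"required":["steps"]}

```bash
mkdir -p pics; ls; cat > h.py <<'E'
import numpy as np, cv2
from station import bot, vision
from scipy.spatial.transform import Rotation as R
def cap(n):
    return vision.capture(n)
def save(c,name,box=None,s=1):
    im=c["frame"][:,:,::-1]
    if box: im=im[box[1]:box[3],box[0]:box[2]]
    if s!=1: im=cv2.resize(im,None,fx=s,fy=s,interpolation=cv2.INTER_CUBIC)
    cv2.imwrite("pics/"+name+".png",im)
def rays(c,uv):
    uv=np.atleast_2d(np.array(uv,float))
    K=np.array([[c["fx"],0,c["cx"]],[0,c["fy"],c["cy"]],[0,0,1]])
    return cv2.undistortPoints(uv.reshape(-1,1,2),K,np.array([c["k1"],0,0,0,0.])).reshape(-1,2)
def cw(c):
    Rm=cv2.Rodrigues(np.array(c["rvec"],float))[0]; t=np.array(c["tvec"],float).reshape(3)
    return Rm,t
def onz(c,uv,z):
    r=rays(c,uv); Rm,t=cw(c); o=-Rm.T@t
    d=np.c_[r,np.ones(len(r))]@Rm
    return o+d*((z-o[2])/d[:,2])[:,None]
def proj(c,P):
    K=np.array([[c["fx"],0,c["cx"]],[0,c["fy"],c["cy"]],[0,0,1]])
    return cv2.projectPoints(np.atleast_2d(np.array(P,float)),np.array(c["rvec"],float),np.array(c["tvec"],float),K,np.array([c["k1"],0,0,0,0.]))[0].reshape(-1,2)
def cloud(c):
    v,u=np.mgrid[0:400,0:640]
    uv=np.c_[u.ravel(),v.ravel()]
    r=rays(c,uv); z=c["range_z"].ravel()
    Rm,t=cw(c)
    P=(np.c_[r,np.ones(len(r))]*z[:,None]-t)@Rm
    P[z==0]=np.nan
    return P.reshape(400,640,3)
E
python3 - <<'E'
from h import *
print(bot.state())
for n in("scene","top"):
    c=cap(n); save(c,n+"0"); Rm,t=cw(c); print(n,c["fx"],c["cx"],c["cy"],c["k1"],-Rm.T@t,Rm)
E
```

```text
pics
{'time_s': 0.0, 'joint_pos': array([ 69.42984297,  39.53365819, -11.14549729,  89.74393006,
         9.01120165,  51.70853471, -12.32475391]), 'dq': array([ 0.05988633, -0.08835272, -0.01365816, -0.01488188,  0.01516577,
        0.0106805 , -0.0095343 ]), 'joint_efforts': array([ 4.20109131e-06, -5.27557898e+01, -1.26650121e+00, -1.53426808e+01,
       -5.25645283e-02,  6.69635876e-03,  1.91509066e-04]), 'position': array([ 0.23899328, -0.57687541,  0.26290948]), 'ee_rot': array([-176.78758583,   89.89561781,  115.72308432]), 'ft_force': array([ 0.20646988, -0.00829604,  0.39234907]), 'wrist_torque': array([-0.01925906, -0.02087945,  0.0200927 ]), 'opening': 1.0014233105062895}
scene 423.82331113082523 317.6663784240178 201.6166870946014 0.028297763541059433 [0.98745172 0.79616215 0.88053294] [[-0.86176286  0.50719508  0.0108596 ]
 [ 0.32799632  0.5733656  -0.7507798 ]
 [-0.38701834 -0.64343223 -0.6604633 ]]
top 422.9245071145892 321.134816331547 198.58143402784546 0.00713193846559625 [0.36091456 0.02190679 1.09167464] [[ 0.02959493 -0.99915455  0.02853625]
 [-0.98750623 -0.03364667 -0.15394594]
 [ 0.15477594 -0.0236237  -0.98766711]]
```

View pics/top0.png

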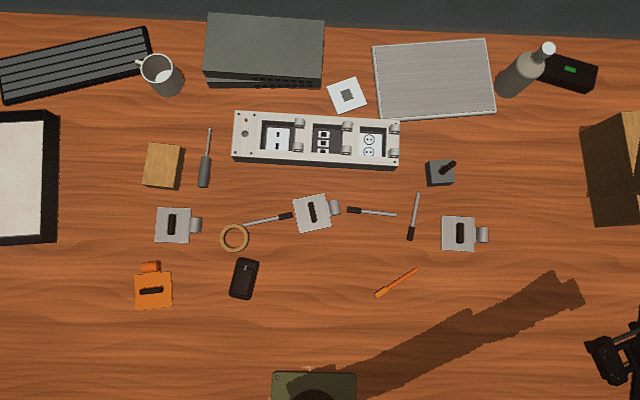

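View pics/scene0.png

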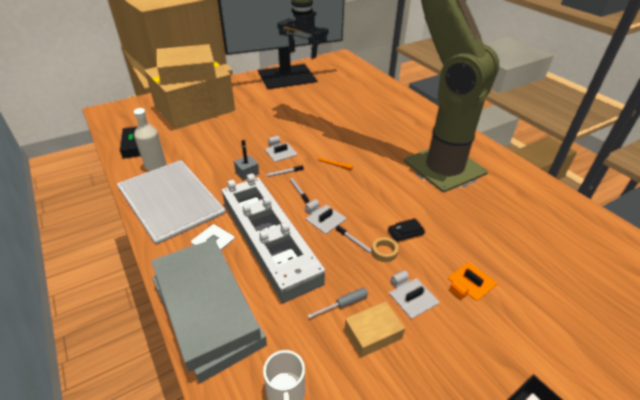

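```bash
python3 - <<'E'
from h import *
c=cap("top"); save(c,"t1",(220,95,420,245),4); save(c,"t2",(130,180,330,320),4); save(c,"t3",(340,150,500,310),4)
np.save("top0.npy",cloud(c))
P=cloud(c)
for uv in [(300,60),(450,80),(172,225),(270,300),(500,330),(372,211),(290,217),(245,150)]:
    print(uv,P[uv[1],uv[0]].round(4))
d=P[300:340,180:230,2]; print(np.nanmean(d),np.nanstd(d))
E
```

```text
(300, 60) [0.8697 0.0617 0.0896]
(450, 80) [ 0.8658 -0.3431  0.0185]
(172, 225) [0.4482 0.3663 0.0284]
(270, 300) [0.2702 0.1164 0.0009]
(500, 330) [ 2.127e-01 -4.642e-01  2.000e-04]
(372, 211) [ 0.5019 -0.1359  0.0137]
(290, 217) [0.4797 0.0744 0.0113]
(245, 150) [0.6388 0.1911 0.0607]
0.00096237444370852 0.0019702970594991324
```

View pics/t1.png

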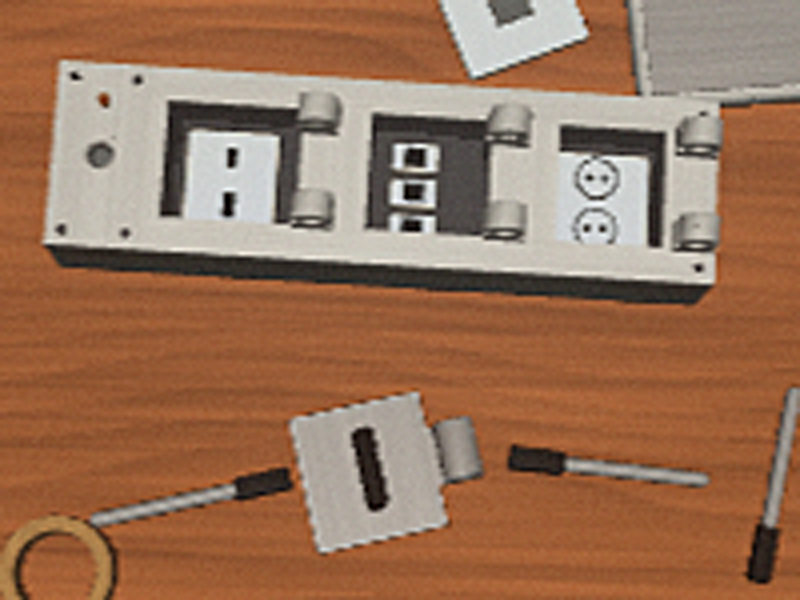

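View pics/t2.png

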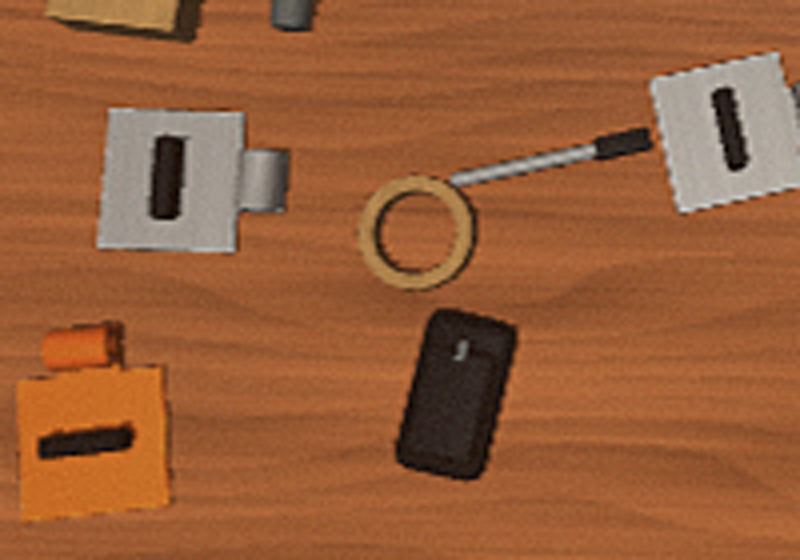

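View pics/t3.png

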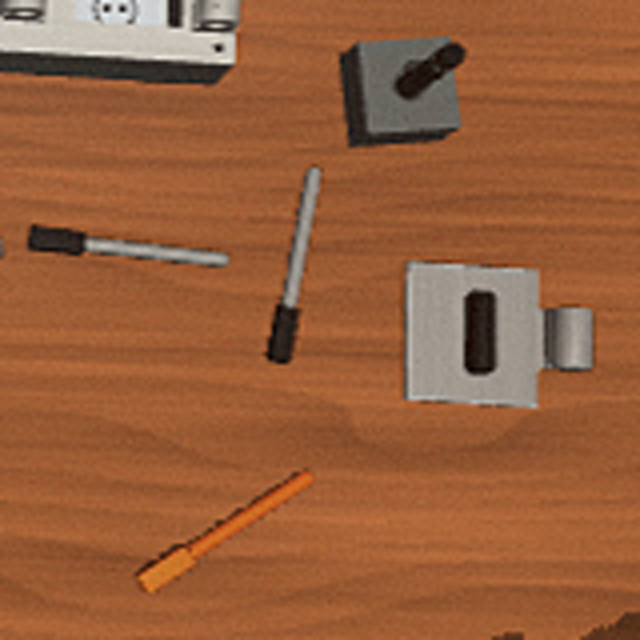

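```bash
python3 - <<'E'
from h import *
c=cap("top"); save(c,"pA",(235,195,305,235),11); save(c,"pB",(340,195,420,250),10);save(c,"st",(415,145,475,195),12);save(c,"bx",(385,100,405,175),8);save(c,"bxl",(225,105,285,170),9)
im=[c["frame"][100:175,v:v+90] for v in (225,310)]
print(bot.state()["time_s"])
E
```

```text
0.2
```

View pics/pA.png

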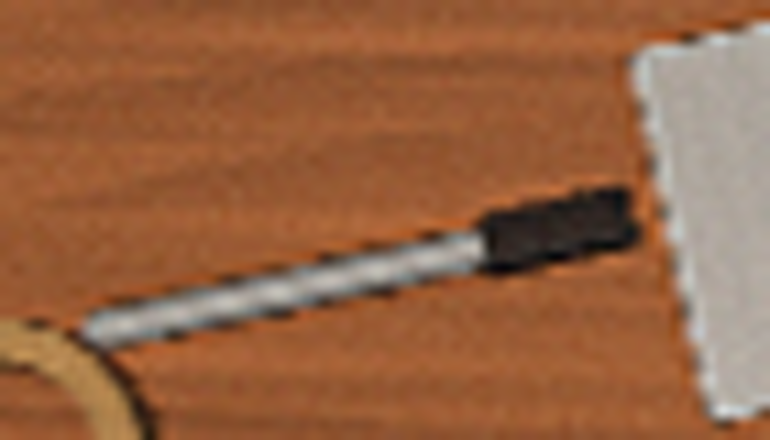

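View pics/pB.png

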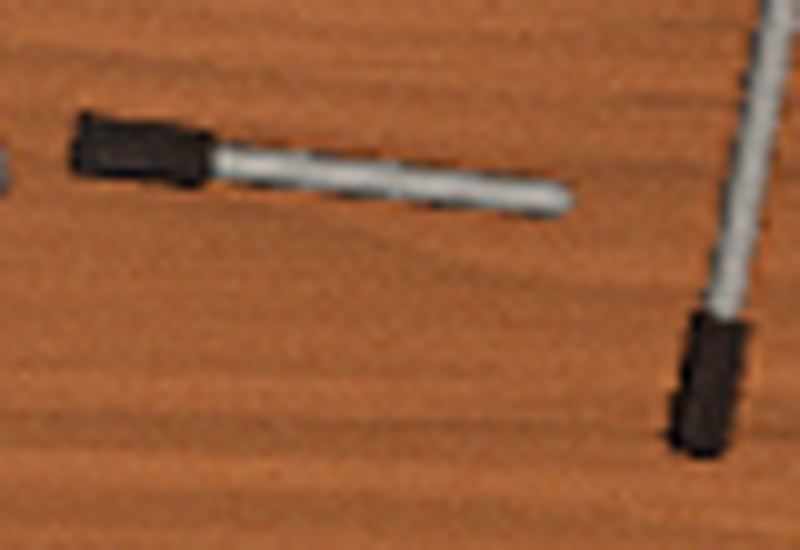

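View pics/st.png

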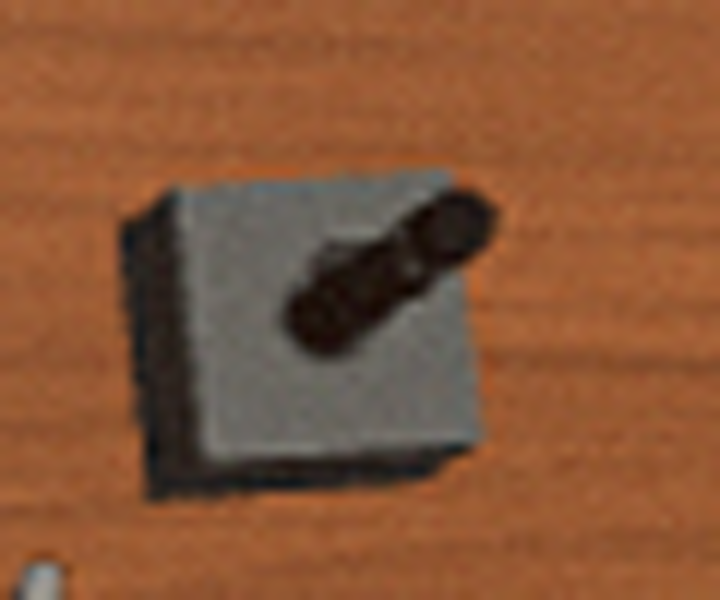

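View pics/bxl.png

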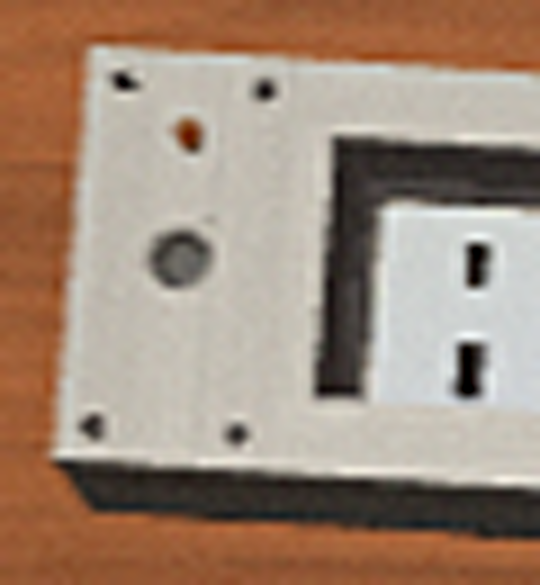

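```bash
cat >> h.py <<'E'
from scipy.optimize import least_squares
def fit(c,model,uv,z,guess,s=1,off=(0,0)):
    uv=(np.array(uv,float)+.5)/s-.5+np.array(off)
    model=np.array(model,float)
    def place(p): 
        return model@R.from_euler('z',p[2]).as_matrix().T+[p[0],p[1],z]
    f=lambda p:(proj(c,place(p))-uv).ravel()
    r=least_squares(f,guess)
    return r.x,r.fun.reshape(-1,2)
E
python3 - <<'E'
from h import *
c=cap("top"); 
b,r=fit(c,[(.06,.21,.06),(.06,-.21,.06),(-.06,-.21,.06),(-.06,.21,.06)],[(60,60),(720,100),(715,285),(44,244)],0,[.65,0,0],4,(220,95))
print("box",b.round(4),np.degrees(b[2]),(r).round(2).tolist())
cov=[(.045,.056,.005),(.045,-.03,.005),(-.045,-.03,.005),(-.045,.056,.005)]
for n,uv,off in(("M",[(290,421),(418,393),(448,524),(322,552)],(220,95)),("L",[(109,107),(245,113),(236,252),(97,248)],(130,180)),("R",[(408,262),(539,269),(537,407),(405,400)],(340,150))):
    p,r=fit(c,cov,uv,0,[.45,0,0],4,off); print(n,p.round(4),np.degrees(p[2]),r.round(2).tolist())
pin=[(-.036,0,.007),(0,0,.005),(.095,0,-.002)]
pin=[(-.036,0,.014),(0,0,.012),(.095,0,.006)]
for n,uv,s,off,g in(("A",[(633,215),(484,247),(85,330)],11,(235,195),1.5),("B",[(78,145),(212,160),(574,199)],10,(340,195),-1.5),("C",[(700,445),(727,317),(798,-28)],10,(340,195),0)):
    p,r=fit(c,pin,uv,0,[.45,0,g],s,off); print(n,p.round(4),np.degrees(p[2]),r.round(2).tolist())
uvs=(np.array([(176,190),(452,172),(482,440),(208,458)])+.5)/12-.5+[415,145]
Q=onz(c,uvs,.045); print("stand",Q.mean(0),Q.round(4).tolist())
print("hole pix",onz(c,(np.array([[182,258]])+.5)/9-.5+[225,105],.0595))
print("stylus top",onz(c,(np.array([[455,222]])+.5)/12-.5+[415,145],.130))
P=np.load("top0.npy")
# depth check
for n,(u0,v0,u1,v1),lo,hi in(("rim",(225,100,405,175),.054,.066),):
    S=P[v0:v1,u0:u1].reshape(-1,3); S=S[(S[:,2]>lo)&(S[:,2]<hi)]
    rr=cv2.minAreaRect(S[:,:2].astype(np.float32)); print(n,rr,S[:,2].mean())
E
```

```text
box [ 0.6781  0.0144 -0.0245] -1.4017893494699158 [[0.19, 0.06], [-0.15, 0.25], [-0.12, -0.26], [0.08, -0.01]]
M [0.497  0.0058 0.258 ] 14.780597338238708 [[-0.13, -0.36], [0.12, -0.6], [0.56, 0.22], [-0.54, 0.71]]
L [0.4515 0.3595 0.0031] 0.17878774692329974 [[0.2, 0.14], [0.04, -0.35], [-0.35, 0.07], [0.11, 0.14]]
R [ 0.4523 -0.3735 -0.0304] -1.7407364969645425 [[-0.15, -0.27], [-0.14, 0.06], [0.24, 0.26], [0.06, -0.06]]
A [0.4788 0.1038 1.8044] 103.382048994551 [[0.2, -0.01], [-0.04, -0.04], [-0.16, 0.04]]
B [ 0.5024 -0.1075 -1.6378] -93.83627048608801 [[-0.23, 0.0], [0.17, -0.01], [0.05, 0.01]]
C [ 0.4665 -0.2405 -0.2212] -12.675879576358295 [[-0.13, 0.58], [0.01, -0.16], [0.12, -0.45]]
stand [ 0.60729074 -0.3093409   0.045     ] [[0.6333, -0.2768, 0.045], [0.6394, -0.3361, 0.045], [0.5812, -0.3415, 0.045], [0.5753, -0.283, 0.045]]
hole pix [[0.6825745  0.19434932 0.0595    ]]
stylus top [[ 0.60671936 -0.30747117  0.13      ]]
rim ((0.6780981421470642, 0.01423366367816925), (0.4203733801841736, 0.12262572348117828), 88.51323699951172) 0.06040655560199014
```

```bash
python3 - <<'E'
from h import *
P=np.load("top0.npy")
b=np.array([.6781,.0144]); Rb=R.from_euler('z',-.025).as_matrix()
S=P[100:175,225:410].reshape(-1,3).copy(); S=S[(S[:,2]>.07)&(S[:,2]<.1)]
S[:,:2]-=b; S=S@Rb
for y0 in np.arange(-.25,.25,.001): pass
lab=np.digitize(S[:,1],[-.15,-.03]); fr=S[:,0]>0
for l in range(3):
  for f in(0,1):
    q=S[(lab==l)&(fr==f)]; top=q[q[:,2]>.086]
    print(l,f,len(q),"y",q[:,1].min().round(4),q[:,1].max().round(4),top[:,1].mean().round(4),"x",np.percentile(q[:,0],[3,97]).round(4),q[:,2].max())
E
```

```text
0 0 92 y -0.2069 -0.1833 -0.1954 x [-0.0403 -0.0236] 0.09476340969660697
0 1 89 y -0.2074 -0.183 -0.195 x [0.0217 0.0381] 0.09508527702631932
1 0 90 y -0.089 -0.0632 -0.0765 x [-0.0401 -0.0237] 0.09404403926235046
1 1 93 y -0.0881 -0.0634 -0.0758 x [0.0212 0.0386] 0.09663130883232698
2 0 95 y 0.0307 0.0561 0.0437 x [-0.04   -0.0231] 0.09481230445115407
2 1 88 y 0.0318 0.0552 0.0442 x [0.0221 0.0382] 0.09506450160022535
```

```bash
cat >> h.py <<'E'
def eeR(s=None):
    s=s or bot.state()
    return R.from_euler('xyz',s["ee_rot"],degrees=True)
BOX=np.array([.6781,.0144]); BY=-.0245
def bw(x,y,z): 
    c,s=np.cos(BY),np.sin(BY); return np.array([BOX[0]+c*x-s*y,BOX[1]+s*x+c*y,z])
def plan(pos,jaw,tilt=0,half=None):
    """jaw: angle deg of jaw axis (tool z) in world xy; tool down"""
    s=bot.state(); R0=eeR(s)
    best=None
    for k in(0,180):
        a=np.radians(jaw+k); z=np.array([np.cos(a),np.sin(a),0]); x=np.array([0,0,-1.]); y=np.cross(z,x)
        Rt=R.from_matrix(np.c_[x,y,z])
        if tilt: Rt=R.from_rotvec(tilt*np.pi/180*z)*Rt
        w=(R0.inv()*Rt).as_rotvec(degrees=True)
        d=R0.inv().apply(np.array(pos)-s["position"])*100
        print("t",round(s["time_s"],2),"jaw",jaw+k,"shift",d.round(2),"rot",w.round(1))
def st():
    s=bot.state(); m=eeR(s).as_matrix()
    print("t",round(s["time_s"],2),"pos",s["position"].round(4),"q",s["joint_pos"].round(1),"F",s["ft_force"].round(1),"open_mm",round(s["opening"]*88.1,1))
    print(" x",m[:,0].round(3)," z",m[:,2].round(3),"jawdeg",np.degrees(np.arctan2(m[1,2],m[0,2])).round(1))
E
python3 - <<'E'
from h import *
st()
p=np.array([.497,.0058])+R.from_euler('z',14.78,degrees=True).as_matrix()[:2,:2]@[0,.012]
print(p); plan([*p,.12],104.8)
E
```

```text
t 0.25 pos [ 0.2391 -0.5772  0.2634] q [ 69.4  39.5 -11.1  89.7   9.   51.7 -12.3] F [-0.5  0.3  0. ] open_mm 87.6
 x [-0.     0.001 -1.   ]  z [ 0.383 -0.924 -0.001] jawdeg -67.5
[0.4939387  0.01740295]
t 0.25 jaw 104.8 shift [ 14.37  46.3  -45.16] rot [-1.723e+02 -0.000e+00 -1.000e-01]
t 0.25 jaw 284.8 shift [ 14.37  46.3  -45.16] rot [ 7.7 -0.   0. ]
```

Emit:
{"name": "send_rows", "arguments": {
  "steps": "3.6 10 46.3 -45.2 7.7 0 0;3.6 10 46.3 -45.2 7.7 0 0;3.6 10 46.3 -45.2 7.7 0 0;3.6 10 46.3 -45.2 7.7 0 0;3.6 10 46.3 -45.2 7.7 0 0;3.6 10 46.3 -45.2 7.7 0 0;3.6 10 46.3 -45.2 7.7 0 0;3.6 10 46.3 -45.2 7.7 0 0;3.6 10 46.3 -45.2 7.7 0 0;3.6 10 46.3 -45.2 7.7 0 0"
}}

```text
time_s: 1.5
position: [0.4831, -0.0075, 0.168]
ee_rot: [128.9, 90.0, 53.7]
ft_force: [1.1, -0.8, -0.6]
opening: 0.407
```

```bash
python3 - <<'E'
from h import *
st()
plan([.4939,.0174,.12],-75.2)
E
```

```text
t 1.5 pos [ 0.4831 -0.0075  0.168 ] q [ -4.7  38.4   0.2 119.3  -0.4  22.2 -79.4] F [ 1.1 -0.8 -0.6] open_mm 35.9
 x [ 0.     0.001 -1.   ]  z [ 0.256 -0.967 -0.   ] jawdeg -75.2
t 1.5 jaw -75.2 shift [ 4.8   1.68 -2.13] rot [ 0. -0. -0.]
t 1.5 jaw 104.8 shift [ 4.8   1.68 -2.13] rot [-180.    0.   -0.]
```

Emit:
{"name": "send_rows", "arguments": {
  "steps": "3.6 4.8 1.7 -2.1 0 0 0;3.6 4.8 1.7 -2.1 0 0 0;3.6 10 1.7 -2.1 0 0 0;3.6 10 1.7 -2.1 0 0 0;3.6 10 1.7 -2.1 0 0 0"
}}

```text
time_s: 2.12
position: [0.4946, 0.0159, 0.07]
ee_rot: [75.7, 89.9, 0.4]
ft_force: [0.1, -0.5, 0.7]
opening: 0.41
```

```bash
python3 - <<'E'
from h import *
st()
c=cap("scene");save(c,"s1",(260,150,400,270),5)
c=cap("top");save(c,"t4",(260,170,370,250),6)
E
```

```text
t 2.12 pos [0.4946 0.0159 0.07  ] q [ -7.3  49.8   0.2 119.9  -0.9  10.2 -81.6] F [ 0.1 -0.5  0.7] open_mm 36.2
 x [ 0.002  0.    -1.   ]  z [ 0.254 -0.967  0.001] jawdeg -75.3
```

View pics/s1.png

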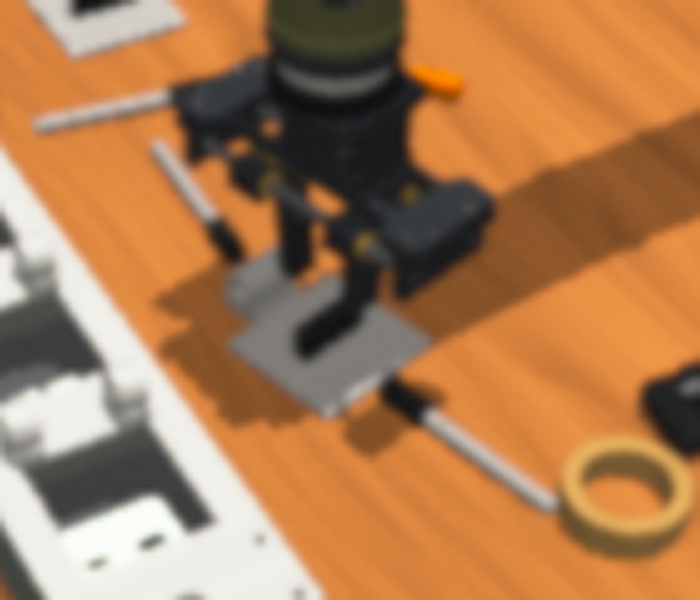

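View pics/t4.png

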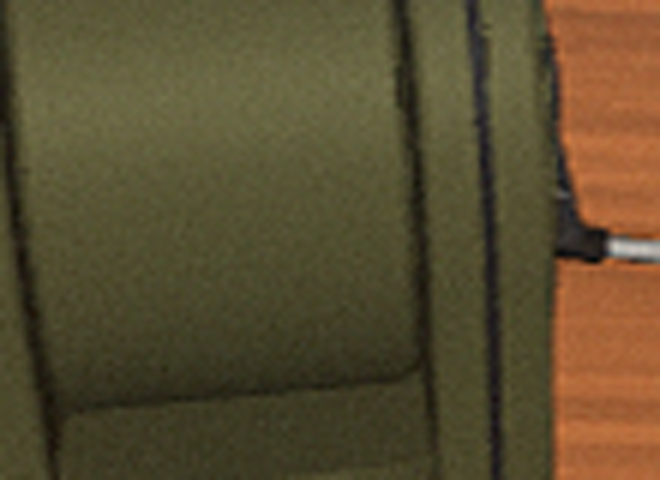

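Emit:
{"name": "send_rows", "arguments": {
  "steps": "3.6 2 0 -0.15 0 0 0;3.6 3.6 0 -0.15 0 0 0;3.6 3.6 0 -0.15 0 0 0;0.8 3.6 0 -0.15 0 0 0;0.8 3.6 0 -0.15 0 0 0;0.8 3.6 0 -0.15 0 0 0;0.8 3.6 0 -0.15 0 0 0",
  "newtons": 30
}}

```text
time_s: 3.1
position: [0.4953, 0.0179, 0.0349]
ee_rot: [82.7, 89.7, 7.4]
ft_force: [0.0, -1.6, 6.3]
opening: 0.157
```

```bash
python3 - <<'E'
from h import *
st()
E
```

```text
t 3.1 pos [0.4953 0.0179 0.0349] q [-7.50e+00  5.39e+01  1.00e-01  1.20e+02 -1.00e+00  5.80e+00 -8.17e+01] F [ 0.  -1.6  6.3] open_mm 13.8
 x [ 0.005  0.001 -1.   ]  z [ 0.254 -0.967  0.001] jawdeg -75.3
```

Emit:
{"name": "send_rows", "arguments": {
  "steps": "0.8 -4 0 0 0 0 0;0.8 -9 0 0 0 0 0;0.8 -13 0 0 0 0 0;0.8 -13 0 0 0 0 0"
}}

```text
time_s: 3.6
position: [0.4961, 0.0179, 0.1671]
ee_rot: [81.7, 89.4, 6.4]
ft_force: [0.2, -0.7, -2.8]
opening: 0.158
```

```bash
python3 - <<'E'
from h import *
st()
p=bw(.0014,-.03+.0121,.16); print(p); plan(p,-91.4)
E
```

```text
t 3.6 pos [0.4961 0.0179 0.1671] q [ -7.8  39.    0.7 117.7  -1.   22.7 -81.6] F [ 0.2 -0.7 -2.8] open_mm 13.9
 x [ 0.01   0.001 -1.   ]  z [ 0.254 -0.967  0.001] jawdeg -75.3
[ 0.67906107 -0.00352892  0.16      ]
t 3.6 jaw -91.4 shift [ 0.89 17.14  6.72] rot [16.1  0.  -0.6]
t 3.6 jaw 88.6 shift [ 0.89 17.14  6.72] rot [-163.9    0.8    0. ]
```

Emit:
{"name": "send_rows", "arguments": {
  "steps": "0.8 0.9 17.1 6.7 16.1 0 -0.6;0.8 0.9 17.1 6.7 16.1 0 -0.6;0.8 0.9 17.1 6.7 16.1 0 -0.6;0.8 0.9 17.1 6.7 16.1 0 -0.6;0.8 0.9 17.1 6.7 16.1 0 -0.6;0.8 0.9 17.1 6.7 16.1 0 -0.6"
}}

```text
time_s: 4.35
position: [0.6765, -0.0032, 0.1587]
ee_rot: [-89.9, 89.8, 178.7]
ft_force: [0.6, -0.2, -1.8]
opening: 0.156
```

```bash
python3 - <<'E'
from h import *
st()
p=bw(.0014,-.03+.0121,.11); print(p); plan(p,-91.4)
c=cap("scene");save(c,"s2",(200,150,340,270),5)
c=cap("top");save(c,"t5",(225,95,415,175),4)
E
```

```text
t 4.35 pos [ 0.6765 -0.0032  0.1587] q [ -6.6  50.7   5.8  85.2  -6.4  44.7 -89.6] F [ 0.6 -0.2 -1.8] open_mm 13.8
 x [-0.004  0.    -1.   ]  z [-0.024 -1.     0.   ] jawdeg -91.4
[ 0.67906107 -0.00352892  0.11      ]
t 4.35 jaw -91.4 shift [4.87 0.27 0.03] rot [0.  0.  0.2]
t 4.35 jaw 88.6 shift [4.87 0.27 0.03] rot [-180.    -0.4    0. ]
```

View pics/s2.png

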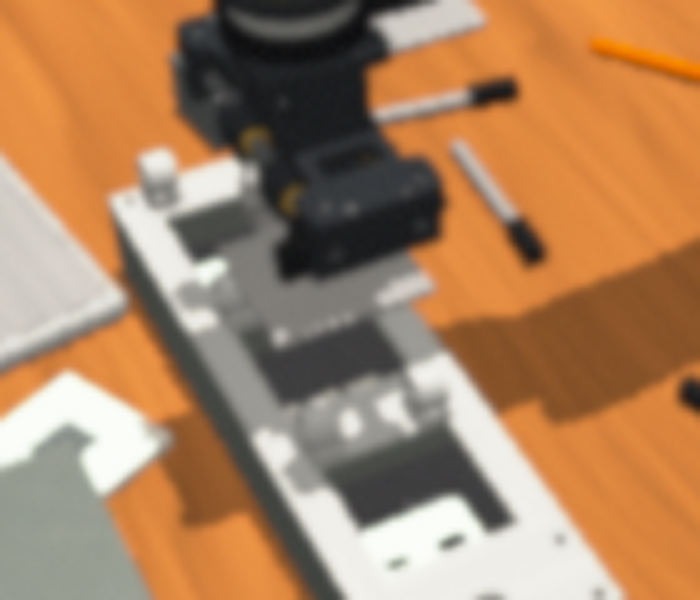

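View pics/t5.png

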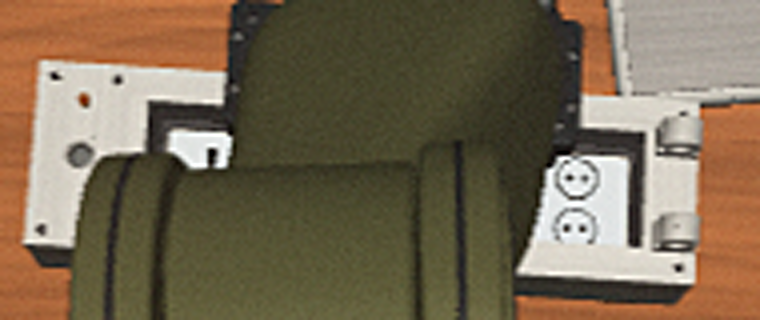

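Emit:
{"name": "send_rows", "arguments": {
  "steps": "0.8 1 0.27 0.03 0 0 0.2;0.8 2.5 0.27 0.03 0 0 0.2;0.8 2.5 0.27 0.03 0 0 0.2"
}}

```text
time_s: 4.82
position: [0.6784, -0.0034, 0.1325]
ee_rot: [-90.2, 89.8, 178.4]
ft_force: [0.2, 1.2, -2.5]
opening: 0.154
```

```bash
python3 - <<'E'
from h import *
st()
p=bw(.0014,-.03+.0121,.0949); print(p); plan(p,-91.4)
E
```

```text
t 4.83 pos [ 0.6784 -0.0034  0.1325] q [ -6.4  52.7   5.5  85.7  -6.6  42.1 -89.5] F [ 0.2  1.2 -2.5] open_mm 13.6
 x [-0.003  0.    -1.   ]  z [-0.024 -1.    -0.   ] jawdeg -91.4
[ 0.67906107 -0.00352892  0.0949    ]
t 4.83 jaw -91.4 shift [3.76 0.08 0.01] rot [ 0.  -0.   0.2]
t 4.83 jaw 88.6 shift [3.76 0.08 0.01] rot [-180.    -0.3   -0. ]
```

Emit:
{"name": "send_rows", "arguments": {
  "steps": "0.8 1 0.1 0 0 0 0.2;0.8 2 0.1 0 0 0 0.2;0.8 2.8 0.1 0 0 0 0.2;0.8 3.3 0.1 0 0 0 0.2;0.8 3.6 0.1 0 0 0 0.2;0.8 3.6 0.1 0 0 0 0.2"
}}

```text
time_s: 5.58
position: [0.6793, -0.0035, 0.0964]
ee_rot: [88.1, 90.0, -3.3]
ft_force: [0.2, 0.4, -2.7]
opening: 0.155
```

```bash
python3 - <<'E'
from h import *
st()
p=bw(.0014,-.03+.0121,.0949); plan(p,-91.4)
c=cap("scene");save(c,"s3",(200,150,340,270),5)
E
```

```text
t 5.58 pos [ 0.6793 -0.0035  0.0964] q [ -6.2  55.5   5.1  86.4  -6.8  38.3 -89.3] F [ 0.2  0.4 -2.7] open_mm 13.7
 x [ 0.001 -0.    -1.   ]  z [-0.024 -1.     0.   ] jawdeg -91.4
t 5.58 jaw -91.4 shift [ 0.15 -0.02  0.  ] rot [ 0.  0. -0.]
t 5.58 jaw 88.6 shift [ 0.15 -0.02  0.  ] rot [-1.8e+02  1.0e-01  0.0e+00]
```

View pics/s3.png

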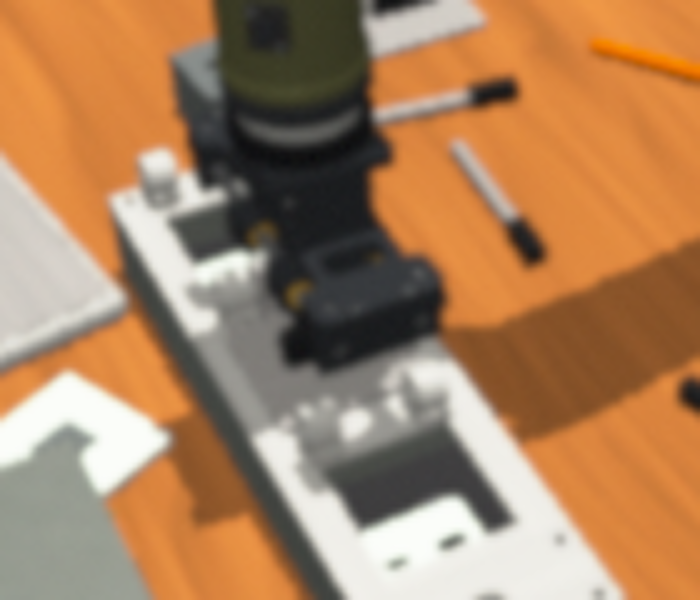

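Emit:
{"name": "send_rows", "arguments": {
  "steps": "0.8 0.25 0 0 0 0 0;0.8 0.25 0 0 0 0 0;3.4 0.25 0 0 0 0 0;3.4 0.25 0 0 0 0 0;3.4 0.2 0 0 0 0 0;3.4 -4 0 0 0 0 0;3.4 -9 0 0 0 0 0;3.4 -12 0 0 0 0 0"
}}

```text
time_s: 6.62
position: [0.6803, -0.0037, 0.2193]
ee_rot: [90.0, 89.8, -1.4]
ft_force: [-0.0, 1.6, 0.2]
opening: 0.385
```

```bash
python3 - <<'E'
from h import *
st()
p=np.array([.4523,-.3735])+R.from_euler('z',-1.74,degrees=True).as_matrix()[:2,:2]@[0,.012]
print(p); plan([*p,.12],-91.7)
E
```

```text
t 6.62 pos [ 0.6803 -0.0037  0.2193] q [ -6.9  46.6   6.6  82.4  -6.1  51.  -89.9] F [-0.   1.6  0.2] open_mm 33.9
 x [ 0.004 -0.    -1.   ]  z [-0.024 -1.     0.   ] jawdeg -91.4
[ 0.45266437 -0.36150553]
t 6.62 jaw -91.7 shift [  9.84 -21.94  36.32] rot [ 0.3 -0.  -0.2]
t 6.62 jaw 88.3 shift [  9.84 -21.94  36.32] rot [-179.7    0.4   -0. ]
```

Emit:
{"name": "send_rows", "arguments": {
  "steps": "3.4 0 -21.9 36.3 0.3 0 -0.2;3.4 0 -21.9 36.3 0.3 0 -0.2;3.4 0 -21.9 36.3 0.3 0 -0.2;3.4 0 -21.9 36.3 0.3 0 -0.2;3.4 0 -21.9 36.3 0.3 0 -0.2;3.4 0 -21.9 36.3 0.3 0 -0.2;3.4 0 -21.9 36.3 0.3 0 -0.2;3.4 5 -21.9 36.3 0.3 0 -0.2;3.4 10 -21.9 36.3 0.3 0 -0.2;3.4 12 -21.9 36.3 0.3 0 -0.2"
}}

```text
time_s: 7.88
position: [0.4519, -0.3605, 0.0957]
ee_rot: [-135.8, 89.8, 132.5]
ft_force: [-0.1, 0.1, 1.4]
opening: 0.386
```

```bash
python3 - <<'E'
from h import *
st()
plan([.4527,-.3615,.035],-91.7)
c=cap("scene");save(c,"s4",(220,100,330,190),6)
c=cap("top");save(c,"t6",(225,95,415,175),4)
E
```

```text
t 7.88 pos [ 0.4519 -0.3605  0.0957] q [ 33.4  50.    1.1 105.   -2.1  25.2 -55.7] F [-0.1  0.1  1.4] open_mm 34.0
 x [-0.002  0.002 -1.   ]  z [-0.029 -1.    -0.002] jawdeg -91.7
t 7.88 jaw -91.7 shift [6.07 0.1  0.11] rot [ 0.  -0.1  0.1]
t 7.88 jaw 88.3 shift [6.07 0.1  0.11] rot [-180.    -0.2   -0.2]
```

View pics/s4.png

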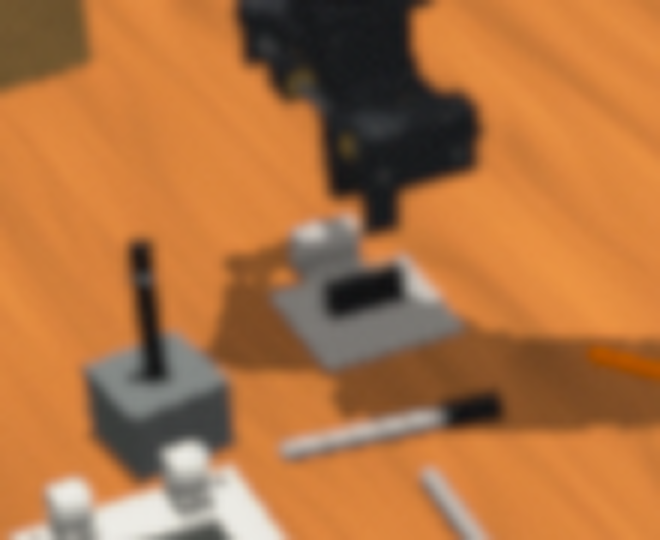

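View pics/t6.png

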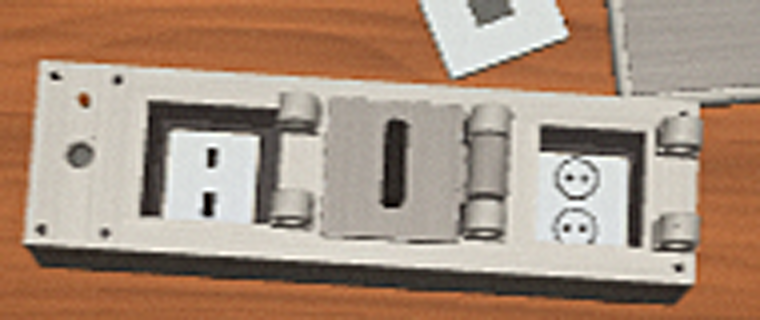

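Emit:
{"name": "send_rows", "arguments": {
  "steps": "3.4 3 0.1 0.1 0 0 0.1;3.4 6.1 0.1 0.1 0 0 0.1;3.4 6.1 0.1 0.1 0 0 0.1;0.8 6.1 0.1 0.1 0 0 0.1;0.8 6.1 0.1 0.1 0 0 0.1;0.8 6.1 0.1 0.1 0 0 0.1;0.8 6.1 0.1 0.1 0 0 0.1"
}}

```text
time_s: 8.85
position: [0.4536, -0.362, 0.0367]
ee_rot: [137.4, 89.9, 45.8]
ft_force: [-0.1, 0.3, 6.8]
opening: 0.153
```

```bash
python3 - <<'E'
from h import *
st()
E
```

```text
t 8.85 pos [ 0.4536 -0.362   0.0367] q [ 33.7  55.8   0.7 105.2  -2.1  19.  -55.6] F [-0.1  0.3  6.8] open_mm 13.5
 x [ 0.001  0.001 -1.   ]  z [-0.029 -1.    -0.001] jawdeg -91.7
```

Emit:
{"name": "send_rows", "arguments": {
  "steps": "0.8 -5 0 0 0 0 0;0.8 -11 0 0 0 0 0;0.8 -17 0 0 0 0 0;0.8 -20 0 0 0 0 0;0.8 -20 0 0 0 0 0"
}}

```text
time_s: 9.48
position: [0.4542, -0.3629, 0.2391]
ee_rot: [71.2, 89.7, -20.5]
ft_force: [-0.4, -0.5, -2.7]
opening: 0.156
```

```bash
python3 - <<'E'
from h import *
st()
p=bw(.001,-.15+.0118,.23); print(p); plan(p,-91.4)
E
```

```text
t 9.47 pos [ 0.4542 -0.3629  0.2391] q [ 32.9  37.6   2.1  99.7  -2.   42.4 -55.7] F [-0.4 -0.5 -2.7] open_mm 13.7
 x [ 0.005 -0.002 -1.   ]  z [-0.03  -1.     0.002] jawdeg -91.7
[ 0.67571414 -0.12378302  0.23      ]
t 9.47 jaw -91.4 shift [  0.98  21.43 -24.56] rot [-0.3  0.1 -0.3]
t 9.47 jaw 88.6 shift [  0.98  21.43 -24.56] rot [179.7  -0.5  -0.2]
```

Emit:
{"name": "send_rows", "arguments": {
  "steps": "0.8 0 21.4 -24.6 -0.3 0.1 -0.3;0.8 0 21.4 -24.6 -0.3 0.1 -0.3;0.8 0 21.4 -24.6 -0.3 0.1 -0.3;0.8 0 21.4 -24.6 -0.3 0.1 -0.3;0.8 0 21.4 -24.6 -0.3 0.1 -0.3;0.8 5 21.4 -24.6 -0.3 0.1 -0.3;0.8 9 21.4 -24.6 -0.3 0.1 -0.3;0.8 9 21.4 -24.6 -0.3 0.1 -0.3"
}}

```text
time_s: 10.48
position: [0.6716, -0.1224, 0.144]
ee_rot: [-96.5, 89.3, 172.1]
ft_force: [-0.9, -0.7, -2.7]
opening: 0.158
```

```bash
python3 - <<'E'
from h import *
st()
p=bw(.001,-.15+.0118,.135); print(p); plan(p,-91.4)
E
```

```text
t 10.47 pos [ 0.6716 -0.1224  0.144 ] q [  4.3  52.3   4.4  83.9  -4.9  44.7 -80.9] F [-0.9 -0.7 -2.7] open_mm 13.9
 x [-0.012  0.002 -1.   ]  z [-0.024 -1.    -0.001] jawdeg -91.4
[ 0.67571414 -0.12378302  0.135     ]
t 10.47 jaw -91.4 shift [0.89 0.42 0.13] rot [ 0.  -0.1  0.7]
t 10.47 jaw 88.6 shift [0.89 0.42 0.13] rot [-1.8e+02 -1.1e+00 -1.0e-01]
```

Emit:
{"name": "send_rows", "arguments": {
  "steps": "0.8 0.8 0.4 0.1 0 -0.1 0.7;0.8 0.8 0.4 0.1 0 -0.1 0.7;0.8 0.8 0.4 0.1 0 -0.1 0.7"
}}

```text
time_s: 10.85
position: [0.6761, -0.1239, 0.1372]
ee_rot: [74.2, 89.9, -17.2]
ft_force: [0.1, 0.2, -2.4]
opening: 0.159
```

```bash
python3 - <<'E'
from h import *
st()
p=bw(.001,-.15+.0118,.0967); print(p); plan(p,-91.4)
E
```

```text
t 10.85 pos [ 0.6761 -0.1239  0.1372] q [  4.4  52.8   4.3  84.   -5.   43.2 -80.8] F [ 0.1  0.2 -2.4] open_mm 14.0
 x [ 0.002 -0.001 -1.   ]  z [-0.024 -1.     0.001] jawdeg -91.4
[ 0.67571414 -0.12378302  0.0967    ]
t 10.85 jaw -91.4 shift [ 4.05 -0.05 -0.02] rot [ 0.   0.  -0.1]
t 10.85 jaw 88.6 shift [ 4.05 -0.05 -0.02] rot [-1.8e+02  2.0e-01  1.0e-01]
```

Emit:
{"name": "send_rows", "arguments": {
  "steps": "0.8 1 0 0 0 0 0;0.8 2 0 0 0 0 0;0.8 3 0 0 0 0 0;0.8 3.6 0 0 0 0 0;0.8 4 0 0 0 0 0;0.8 4 0 0 0 0 0"
}}

```text
time_s: 11.6
position: [0.6764, -0.124, 0.0972]
ee_rot: [74.8, 89.9, -16.6]
ft_force: [0.4, 0.1, -2.7]
opening: 0.157
```

```bash
python3 - <<'E'
from h import *
st()
p=bw(.001,-.15+.0118,.0967); print(p); plan(p,-91.4)
E
```

```text
t 11.6 pos [ 0.6764 -0.124   0.0972] q [  4.6  55.9   3.9  84.8  -5.1  39.3 -80.7] F [ 0.4  0.1 -2.7] open_mm 13.8
 x [ 0.002 -0.001 -1.   ]  z [-0.024 -1.     0.001] jawdeg -91.4
[ 0.67571414 -0.12378302  0.0967    ]
t 11.6 jaw -91.4 shift [ 0.05 -0.07 -0.02] rot [ 0.   0.  -0.1]
t 11.6 jaw 88.6 shift [ 0.05 -0.07 -0.02] rot [-1.8e+02  2.0e-01  1.0e-01]
```

Entered freely. Release and go for cover L.

Emit:
{"name": "send_rows", "arguments": {
  "steps": "0.8 0.15 -0.05 0 0 0 0;0.8 0.15 -0.05 0 0 0 0;3.4 0.15 -0.05 0 0 0 0;3.4 0.15 -0.05 0 0 0 0;3.4 0 0 0 0 0 0;3.4 -4 0 0 0 0 0;3.4 -9 0 0 0 0 0;3.4 -12 0 0 0 0 0"
}}

```text
time_s: 12.6
position: [0.677, -0.1242, 0.2199]
ee_rot: [77.6, 89.7, -13.8]
ft_force: [0.5, 0.6, 0.2]
opening: 0.387
```

```bash
python3 - <<'E'
from h import *
st()
plan([.4515,.3715,.12],-89.8)
E
```

```text
t 12.6 pos [ 0.677  -0.1242  0.2199] q [  4.   47.1   5.1  80.8  -4.7  51.9 -81.1] F [0.5 0.6 0.2] open_mm 34.1
 x [ 0.006 -0.001 -1.   ]  z [-0.024 -1.     0.001] jawdeg -91.4
t 12.6 jaw -89.8 shift [  9.79 -23.82 -49.02] rot [-1.6  0.1 -0.3]
t 12.6 jaw 90.2 shift [  9.79 -23.82 -49.02] rot [ 1.784e+02 -5.000e-01 -1.000e-01]
```

Emit:
{"name": "send_rows", "arguments": {
  "steps": "3.4 0 -23.8 -49 -1.6 0 -0.3;3.4 0 -23.8 -49 -1.6 0 -0.3;3.4 0 -23.8 -49 -1.6 0 -0.3;3.4 0 -23.8 -49 -1.6 0 -0.3;3.4 0 -23.8 -49 -1.6 0 -0.3;3.4 0 -23.8 -49 -1.6 0 -0.3;3.4 0 -23.8 -49 -1.6 0 -0.3;3.4 5 -23.8 -49 -1.6 0 -0.3;3.4 10 -23.8 -49 -1.6 0 -0.3;3.4 10 -23.8 -49 -1.6 0 -0.3"
}}

```text
time_s: 13.85
position: [0.449, 0.373, 0.1156]
ee_rot: [-49.6, 89.8, -139.2]
ft_force: [0.4, -1.5, 0.4]
opening: 0.388
```

```bash
python3 - <<'E'
from h import *
st()
plan([.4515,.3715,.035],-89.8)
c=cap("scene");save(c,"s5",(340,220,500,340),5)
c=cap("top");save(c,"t7",(225,95,415,175),4)
E
```

```text
t 13.85 pos [0.449  0.373  0.1156] q [ -48.4   48.8    7.2  103.8  -11.5   28.3 -123. ] F [ 0.4 -1.5  0.4] open_mm 34.2
 x [-0.003 -0.003 -1.   ]  z [ 0.007 -1.     0.003] jawdeg -89.6
t 13.85 jaw -89.8 shift [8.06 0.27 0.13] rot [0.2 0.1 0.2]
t 13.85 jaw 90.2 shift [8.06 0.27 0.13] rot [-179.8   -0.3    0.2]
```

View pics/s5.png

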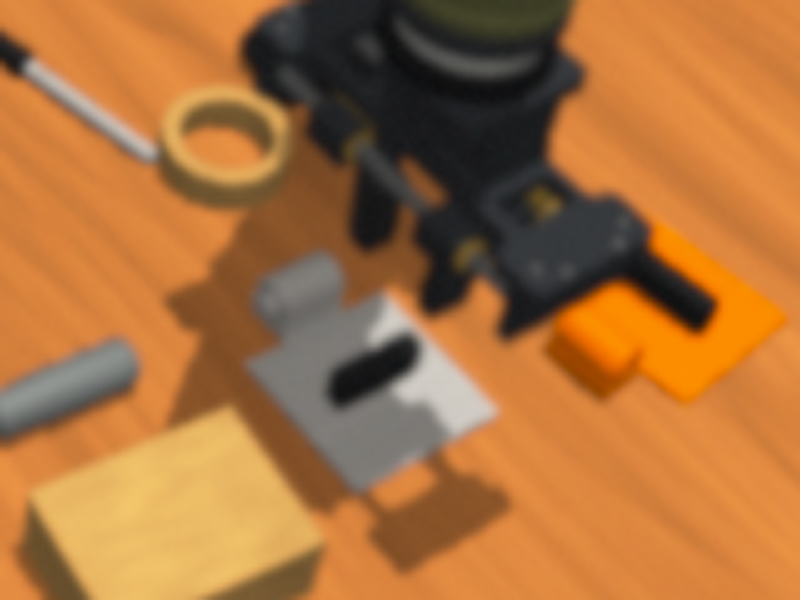

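View pics/t7.png

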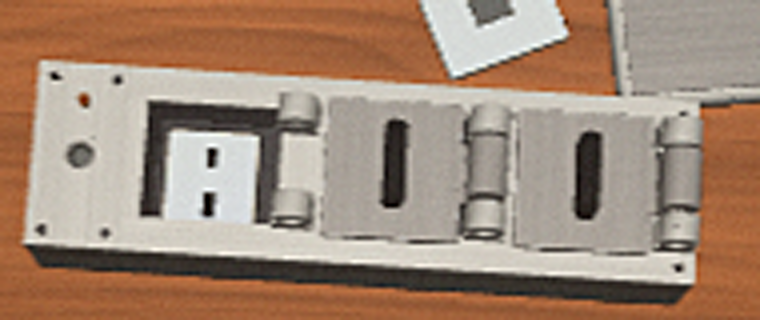

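Emit:
{"name": "send_rows", "arguments": {
  "steps": "3.4 3 0.25 0.1 0.2 0.1 0.2;3.4 8 0.25 0.1 0.2 0.1 0.2;3.4 8 0.25 0.1 0.2 0.1 0.2;3.4 8 0.25 0.1 0.2 0.1 0.2;0.8 8 0.25 0.1 0.2 0.1 0.2;0.8 8 0.25 0.1 0.2 0.1 0.2;0.8 8 0.25 0.1 0.2 0.1 0.2;0.8 8 0.25 0.1 0.2 0.1 0.2"
}}

```text
time_s: 14.95
position: [0.4531, 0.3708, 0.0374]
ee_rot: [80.6, 89.9, -9.3]
ft_force: [0.5, -0.4, 7.7]
opening: 0.156
```

```bash
python3 - <<'E'
from h import *
st()
E
```

```text
t 14.95 pos [0.4531 0.3708 0.0374] q [ -46.8   56.2    5.2  104.5  -12.5   19.8 -122.1] F [ 0.5 -0.4  7.7] open_mm 13.8
 x [ 0.002 -0.    -1.   ]  z [ 0.002 -1.     0.   ] jawdeg -89.9
```

Emit:
{"name": "send_rows", "arguments": {
  "steps": "0.8 -5 0 0 0 0 0;0.8 -11 0 0 0 0 0;0.8 -14 0 0 0 0 0;0.8 -14 0 0 0 0 0"
}}

```text
time_s: 15.45
position: [0.4537, 0.3718, 0.1797]
ee_rot: [115.3, 89.6, 25.5]
ft_force: [0.5, 0.0, -2.7]
opening: 0.156
```

```bash
python3 - <<'E'
from h import *
st()
p=bw(.0016,.09+.0116,.17); print(p); plan(p,-91.4)
E
```

```text
t 15.45 pos [0.4537 0.3718 0.1797] q [ -49.2   43.2    9.2  102.   -10.8   35.3 -123.5] F [ 0.5  0.  -2.7] open_mm 13.7
 x [ 0.006  0.003 -1.   ]  z [ 0.002 -1.    -0.003] jawdeg -89.9
[0.68218847 0.11593031 0.17      ]
t 15.45 jaw -91.4 shift [ 1.04 22.78 25.64] rot [ 1.5 -0.2 -0.4]
t 15.45 jaw 88.6 shift [ 1.04 22.78 25.64] rot [-178.5    0.6   -0.3]
```

Emit:
{"name": "send_rows", "arguments": {
  "steps": "0.8 0 22.8 25.6 1.5 -0.2 -0.4;0.8 0 22.8 25.6 1.5 -0.2 -0.4;0.8 0 22.8 25.6 1.5 -0.2 -0.4;0.8 0 22.8 25.6 1.5 -0.2 -0.4;0.8 0 22.8 25.6 1.5 -0.2 -0.4;0.8 1 22.8 25.6 1.5 -0.2 -0.4;0.8 3 22.8 25.6 1.5 -0.2 -0.4;0.8 3 22.8 25.6 1.5 -0.2 -0.4"
}}

```text
time_s: 16.45
position: [0.679, 0.1178, 0.1463]
ee_rot: [-88.2, 89.5, -179.5]
ft_force: [-0.4, 0.4, -1.3]
opening: 0.159
```

```bash
python3 - <<'E'
from h import *
st()
p=bw(.0016,.09+.0116,.14); plan(p,-91.4)
E
```

```text
t 16.45 pos [0.679  0.1178 0.1463] q [-16.6  52.6   6.   82.7  -6.8  45.5 -99.4] F [-0.4  0.4 -1.3] open_mm 14.0
 x [-0.01 -0.   -1.  ]  z [-0.023 -1.     0.   ] jawdeg -91.3
t 16.45 jaw -91.4 shift [0.62 0.33 0.17] rot [0.1 0.  0.5]
t 16.45 jaw 88.6 shift [0.62 0.33 0.17] rot [-179.9   -0.9    0. ]
```

Emit:
{"name": "send_rows", "arguments": {
  "steps": "0.8 0.6 0.3 0.2 0.1 0 0.5;0.8 0.6 0.3 0.2 0.1 0 0.5;0.8 0.6 0.3 0.2 0.1 0 0.5"
}}

```text
time_s: 16.82
position: [0.6819, 0.1163, 0.1406]
ee_rot: [-69.2, 90.0, -160.6]
ft_force: [0.6, -0.1, -3.6]
opening: 0.158
```

```bash
python3 - <<'E'
from h import *
st()
p=bw(.0016,.09+.0116,.0974); plan(p,-91.4)
E
```

```text
t 16.82 pos [0.6819 0.1163 0.1406] q [-16.5  53.    6.   82.9  -6.8  44.4 -99.3] F [ 0.6 -0.1 -3.6] open_mm 13.9
 x [-0. -0. -1.]  z [-0.024 -1.     0.   ] jawdeg -91.3
t 16.82 jaw -91.4 shift [4.32 0.03 0.03] rot [0.1 0.  0. ]
t 16.82 jaw 88.6 shift [4.32 0.03 0.03] rot [-179.9   -0.     0. ]
```

Emit:
{"name": "send_rows", "arguments": {
  "steps": "0.8 1 0 0 0 0 0;0.8 2 0 0 0 0 0;0.8 3 0 0 0 0 0;0.8 3.8 0 0 0 0 0;0.8 4.2 0 0 0 0 0;0.8 4.3 0 0 0 0 0;0.8 4.4 0 0 0 0 0"
}}

```text
time_s: 17.7
position: [0.682, 0.1162, 0.0975]
ee_rot: [-16.1, 90.0, -107.5]
ft_force: [-3.9, -0.0, 6.8]
opening: 0.157
```

```bash
python3 - <<'E'
from h import *
st()
p=bw(.0016,.09+.0116,.0974); plan(p,-91.4)
E
```

```text
t 17.7 pos [0.682  0.1162 0.0975] q [-16.2  56.3   5.5  83.8  -7.1  40.2 -99.1] F [-3.9 -0.   6.8] open_mm 13.8
 x [-0. -0. -1.]  z [-0.024 -1.     0.   ] jawdeg -91.4
t 17.7 jaw -91.4 shift [0.01 0.02 0.03] rot [0. 0. 0.]
t 17.7 jaw 88.6 shift [0.01 0.02 0.03] rot [-180.   -0.    0.]
```

Emit:
{"name": "send_rows", "arguments": {
  "steps": "3.4 0 0 0 0 0 0;3.4 0 0 0 0 0 0;3.4 -4 0 0 0 0 0;3.4 -9 0 0 0 0 0;3.4 -12 0 0 0 0 0"
}}

```text
time_s: 18.32
position: [0.6832, 0.1163, 0.2204]
ee_rot: [99.5, 89.8, 8.1]
ft_force: [0.8, 0.2, 0.7]
opening: 0.385
```

```bash
python3 - <<'E'
from h import *
st()
def gp(x,y,a): 
    a=np.radians(a); return x-.018*np.cos(a),y-.018*np.sin(a)
x,y=gp(.4788,.1038,103.4);print(x,y)
plan([x,y,.12],13.4)
E
```

```text
t 18.32 pos [0.6832 0.1163 0.2204] q [-16.9  47.6   6.9  79.7  -6.4  52.8 -99.7] F [0.8 0.2 0.7] open_mm 34.0
 x [ 0.004  0.001 -1.   ]  z [-0.024 -1.    -0.001] jawdeg -91.4
0.48297146226289484 0.08629003419223086
t 18.32 jaw 13.4 shift [  9.96 -19.98   3.48] rot [-104.8    0.2   -0.2]
t 18.32 jaw 193.4 shift [  9.96 -19.98   3.48] rot [75.2 -0.2 -0.2]
```

Emit:
{"name": "send_rows", "arguments": {
  "steps": "3.2 2 -20 3.5 -104.8 0.2 -0.2;3.2 2 -20 3.5 -104.8 0.2 -0.2;3.2 2 -20 3.5 -104.8 0.2 -0.2;3.2 2 -20 3.5 -104.8 0.2 -0.2;3.2 2 -20 3.5 -104.8 0.2 -0.2;3.2 2 -20 3.5 -104.8 0.2 -0.2;3.2 6 -20 3.5 -104.8 0.2 -0.2;3.2 10 -20 3.5 -104.8 0.2 -0.2;3.2 10 -20 3.5 -104.8 0.2 -0.2;3.2 10 -20 3.5 -104.8 0.2 -0.2"
}}

```text
time_s: 19.58
position: [0.4831, 0.0861, 0.1191]
ee_rot: [158.2, 90.0, 171.9]
ft_force: [1.2, 0.0, 0.5]
opening: 0.364
```

```bash
python3 - <<'E'
from h import *
st()
plan([.483,.0863,.0275],13.4)
c=cap("scene");save(c,"s6",(260,150,400,270),5)
c=cap("top");save(c,"t8",(225,95,415,175),4);save(c,"t8b",(230,90,480,280),3)
E
```

```text
t 19.57 pos [0.4831 0.0861 0.1191] q [ -5.8  44.6 -15.8 119.1  33.1  20.5 -34.8] F [1.2 0.  0.5] open_mm 32.1
 x [-0.  0. -1.]  z [ 0.971  0.237 -0.   ] jawdeg 13.7
t 19.57 jaw 13.4 shift [9.16 0.02 0.  ] rot [ 0.3 -0.  -0. ]
t 19.57 jaw 193.4 shift [9.16 0.02 0.  ] rot [-179.7    0.    -0. ]
```

View pics/s6.png

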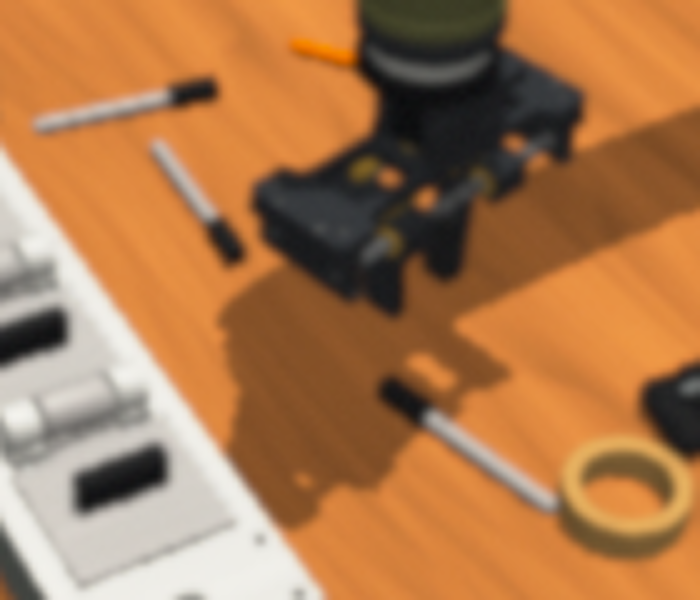

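View pics/t8b.png

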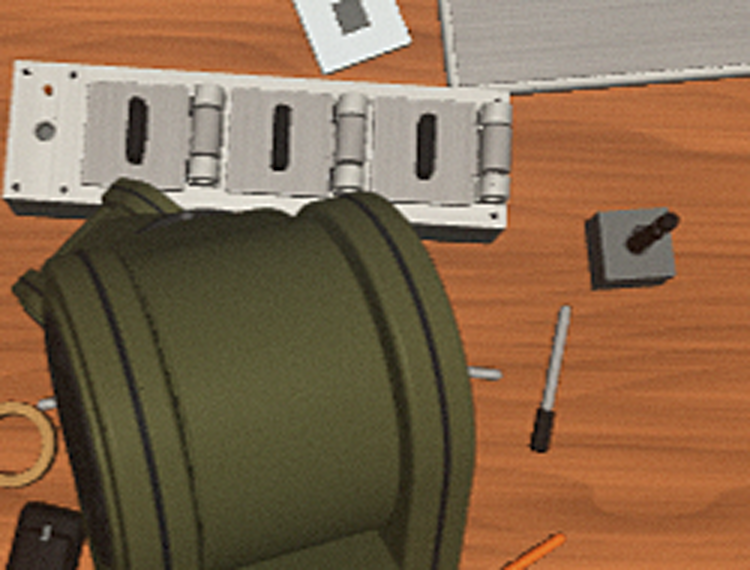

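Emit:
{"name": "send_rows", "arguments": {
  "steps": "3.2 4 0 0 0.3 0 0;3.2 8 0 0 0.3 0 0;3.2 9.1 0 0 0.3 0 0;3.2 9.1 0 0 0.3 0 0;3.2 9.1 0 0 0.3 0 0"
}}

```text
time_s: 20.3
position: [0.484, 0.0862, 0.0297]
ee_rot: [15.5, 89.9, 28.6]
ft_force: [0.2, -0.1, 0.2]
opening: 0.364
```

```bash
python3 - <<'E'
from h import *
st()
plan([.483,.0863,.0275],13.4)
c=cap("scene");save(c,"s7",(290,180,390,260),7)
E
```

```text
t 20.3 pos [0.484  0.0862 0.0297] q [-12.3  54.4  -5.1 120.4  38.2   6.7 -40.3] F [ 0.2 -0.1  0.2] open_mm 32.1
 x [ 0.002  0.001 -1.   ]  z [0.974 0.226 0.002] jawdeg 13.1
t 20.3 jaw 13.4 shift [ 0.22  0.03 -0.1 ] rot [-0.3  0.1 -0. ]
t 20.3 jaw 193.4 shift [ 0.22  0.03 -0.1 ] rot [ 1.797e+02 -1.000e-01 -2.000e-01]
```

View pics/s7.png

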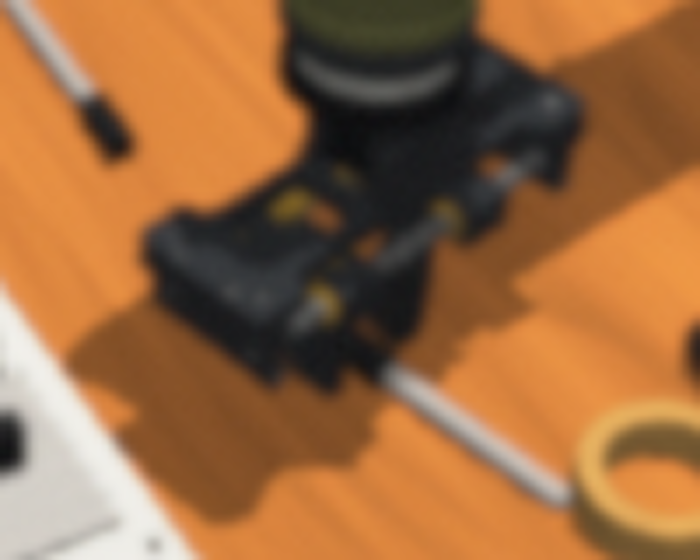

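Emit:
{"name": "send_rows", "arguments": {
  "steps": "3.2 0.25 0 -0.1 0 0 0;3.2 0.25 0 -0.1 0 0 0;3.2 0.25 0 -0.1 0 0 0;0.8 0.25 0 -0.1 0 0 0;0.8 0.25 0 -0.1 0 0 0;0.8 0.25 0 -0.1 0 0 0;0.8 0.25 0 -0.1 0 0 0",
  "newtons": 30
}}

```text
time_s: 21.22
position: [0.4831, 0.0859, 0.0273]
ee_rot: [15.4, 89.8, 28.5]
ft_force: [0.2, -0.9, 0.5]
opening: 0.159
```

```bash
python3 - <<'E'
from h import *
st()
E
```

```text
t 21.23 pos [0.4831 0.0859 0.0273] q [-12.6  54.6  -4.7 120.5  38.4   6.1 -40.5] F [ 0.2 -0.9  0.5] open_mm 14.0
 x [ 0.002  0.001 -1.   ]  z [0.974 0.226 0.003] jawdeg 13.1
```

Emit:
{"name": "send_rows", "arguments": {
  "steps": "0.8 -5 0 0 0 0 0;0.8 -11 0 0 0 0 0;0.8 -12 0 0 0 0 0"
}}

```text
time_s: 21.6
position: [0.4843, 0.0861, 0.1503]
ee_rot: [10.3, 89.5, 23.3]
ft_force: [0.2, 0.7, -2.1]
opening: 0.153
```

```bash
python3 - <<'E'
from h import *
st()
p=bw(-.185,.044,.13); print(p); plan(p,-91.4,1.2)
E
```

```text
t 21.6 pos [0.4843 0.0861 0.1503] q [ -2.9  41.5 -20.2 118.3  32.6  25.1 -35.3] F [ 0.2  0.7 -2.1] open_mm 13.4
 x [ 0.008  0.003 -1.   ]  z [0.974 0.226 0.008] jawdeg 13.0
[0.49423341 0.06291884 0.13      ]
t 21.6 jaw -91.4 shift [ 2.03 -2.49  0.43] rot [104.4  -0.8   0.4]
t 21.6 jaw 88.6 shift [ 2.03 -2.49  0.43] rot [-75.6   1.3   1.3]
```

Emit:
{"name": "send_rows", "arguments": {
  "steps": "0.8 2 -2.5 0.4 104.4 -0.8 0.4;0.8 2 -2.5 0.4 104.4 -0.8 0.4;0.8 2 -2.5 0.4 104.4 -0.8 0.4;0.8 2 -2.5 0.4 104.4 -0.8 0.4;0.8 2 -2.5 0.4 104.4 -0.8 0.4;0.8 2 -2.5 0.4 104.4 -0.8 0.4;0.8 2 -2.5 0.4 104.4 -0.8 0.4;0.8 2 -2.5 0.4 104.4 -0.8 0.4;0.8 2 -2.5 0.4 104.4 -0.8 0.4;0.8 2 -2.5 0.4 104.4 -0.8 0.4"
}}

```text
time_s: 22.85
position: [0.4934, 0.0624, 0.1293]
ee_rot: [88.3, 88.9, -3.4]
ft_force: [-0.0, -0.1, -1.9]
opening: 0.157
```

```bash
python3 - <<'E'
from h import *
st()
p=bw(-.1734,.044,.098); plan(p,-91.4,1.2)
c=cap("scene");save(c,"s8",(240,150,380,270),5)
E
```

```text
t 22.85 pos [0.4934 0.0624 0.1293] q [-15.2  43.2   4.  119.4  -8.7  16.6 -95.6] F [-0.  -0.1 -1.9] open_mm 13.8
 x [ 0.019 -0.001 -1.   ]  z [-0.029 -1.     0.001] jawdeg -91.6
t 22.85 jaw -91.4 shift [ 3.16  1.18 -0.06] rot [-0.2  0.   0.1]
t 22.85 jaw 88.6 shift [ 3.16  1.18 -0.06] rot [ 1.797e+02 -3.600e+00 -1.000e-01]
```

View pics/s8.png

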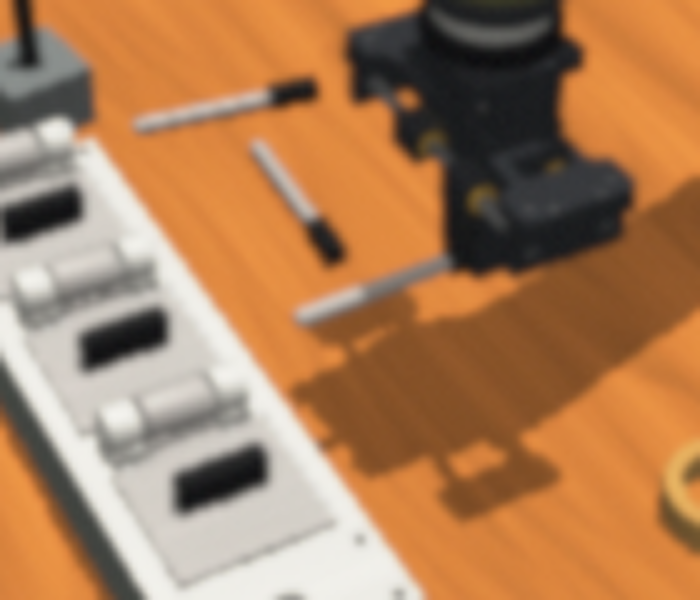

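Emit:
{"name": "send_rows", "arguments": {
  "steps": "0.8 2 1.2 0 -0.2 0 0.1;0.8 3.15 1.2 -0.05 -0.2 0 0.1;0.8 3.15 1.2 -0.05 -0.2 0 0.1;0.8 3.15 1.2 -0.05 -0.2 0 0.1"
}}

```text
time_s: 23.4
position: [0.5055, 0.0625, 0.0982]
ee_rot: [87.6, 88.8, -4.0]
ft_force: [0.7, 0.0, -0.5]
opening: 0.158
```

```bash
python3 - <<'E'
from h import *
st()
p=bw(-.1734,.044,.098); plan(p,-91.4,1.2)
c=cap("top");save(c,"t9",(250,100,340,170),8)
P=cloud(c); np.save("c9.npy",P)
c=cap("scene");save(c,"s9",(240,150,340,240),7)
E
```

```text
t 23.4 pos [0.5055 0.0625 0.0982] q [-14.4  47.    3.3 118.1  -8.8  13.9 -95.3] F [ 0.7  0.  -0.5] open_mm 13.9
 x [ 0.021 -0.001 -1.   ]  z [-0.028 -1.     0.001] jawdeg -91.6
t 23.4 jaw -91.4 shift [ 0.02  0.03 -0.02] rot [-0.2  0.1  0. ]
t 23.4 jaw 88.6 shift [ 0.02  0.03 -0.02] rot [ 1.798e+02 -3.700e+00 -1.000e-01]
```

View pics/t9.png

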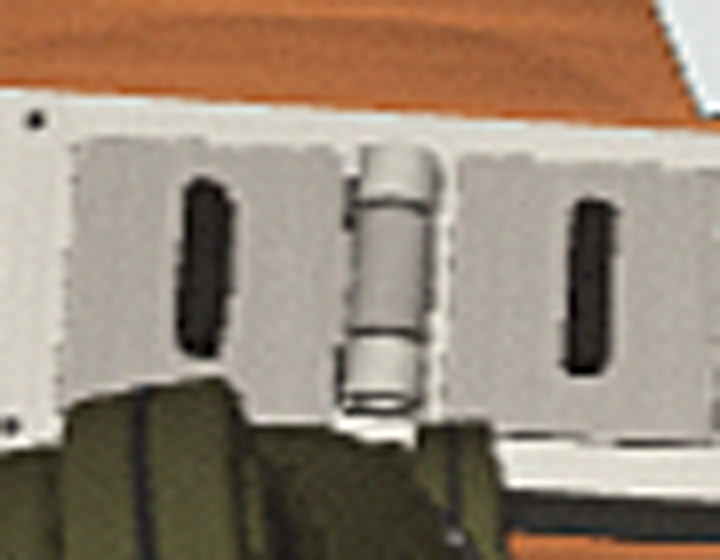

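View pics/s9.png

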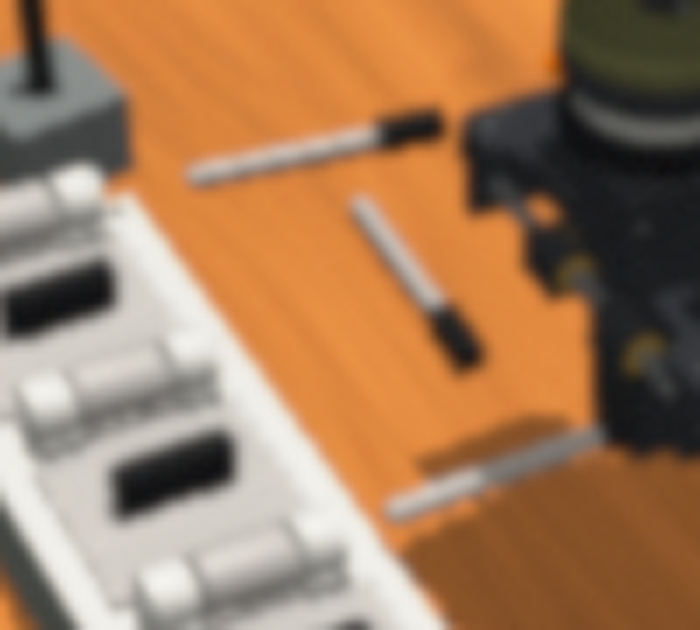

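```bash
python3 - <<'E'
from h import *
for x in(-.1434,-.0594): plan(bw(x,.044,.098),-91.4,1.2)
E
```

```text
t 23.5 jaw -91.4 shift [ 0.12  2.99 -0.02] rot [-0.2  0.  -0. ]
t 23.5 jaw 88.6 shift [ 0.12  2.99 -0.02] rot [ 1.797e+02 -3.800e+00 -1.000e-01]
t 23.5 jaw -91.4 shift [ 0.3  11.39 -0.05] rot [-0.2  0.  -0. ]
t 23.5 jaw 88.6 shift [ 0.3  11.39 -0.05] rot [ 1.797e+02 -3.800e+00 -1.000e-01]
```

Emit:
{"name": "send_rows", "arguments": {
  "steps": "0.8 0.07 1 0 -0.2 0 0;0.8 0.1 2 0 -0.2 0 0;0.8 0.12 2.5 0 -0.2 0 0;0.8 0.12 3 0 -0.2 0 0;0.8 0.12 3 0 -0.2 0 0"
}}

```text
time_s: 24.12
position: [0.5363, 0.0617, 0.098]
ee_rot: [88.4, 88.7, -3.0]
ft_force: [-0.3, -0.4, 0.0]
opening: 0.157
```

```bash
python3 - <<'E'
from h import *
st()
for x in(-.1434,-.0594): plan(bw(x,.044,.098),-91.4,1.2)
c=cap("scene");save(c,"s10",(240,150,340,240),7)
E
```

```text
t 24.12 pos [0.5363 0.0617 0.098 ] q [-13.9  48.1   3.8 113.   -8.3  17.9 -95. ] F [-0.3 -0.4  0. ] open_mm 13.9
 x [ 0.022 -0.001 -1.   ]  z [-0.025 -1.     0.001] jawdeg -91.4
t 24.12 jaw -91.4 shift [-0.01 -0.05 -0.02] rot [-0.   0.  -0.1]
t 24.12 jaw 88.6 shift [-0.01 -0.05 -0.02] rot [ 1.799e+02 -3.900e+00 -1.000e-01]
t 24.12 jaw -91.4 shift [ 0.18  8.35 -0.02] rot [-0.   0.  -0.1]
t 24.12 jaw 88.6 shift [ 0.18  8.35 -0.02] rot [ 1.799e+02 -3.900e+00 -1.000e-01]
```

View pics/s10.png

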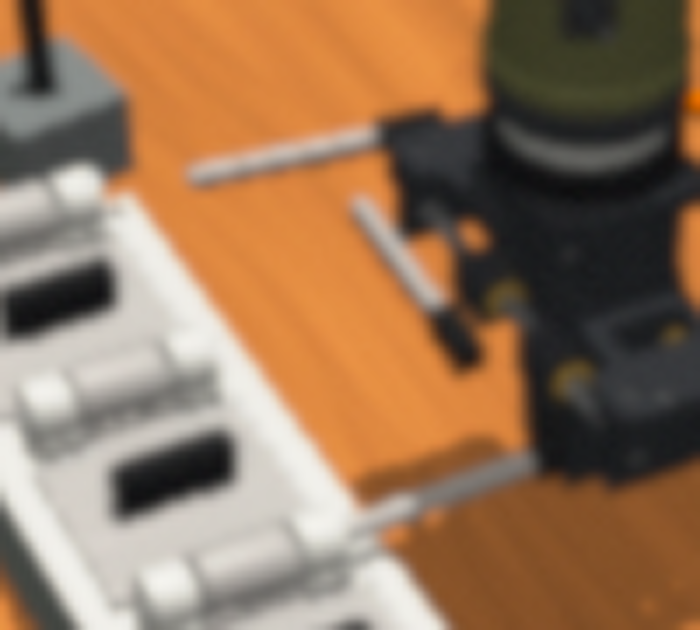

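Emit:
{"name": "send_rows", "arguments": {
  "steps": "0.8 0.02 0.8 0 0 0 -0.1;0.8 0.04 1.6 0 0 0 -0.1;0.8 0.06 2.4 0 0 0 -0.1;0.8 0.07 3.2 0 0 0 -0.1;0.8 0.07 3.2 0 0 0 -0.1"
}}

```text
time_s: 24.8
position: [0.5687, 0.0608, 0.0979]
ee_rot: [88.3, 88.8, -3.2]
ft_force: [-0.2, -0.1, -0.7]
opening: 0.163
```

```bash
python3 - <<'E'
from h import *
st()
for x in(-.0594,): plan(bw(x,.044,.098),-91.4,1.2)
E
```

```text
t 24.8 pos [0.5687 0.0608 0.0979] q [-13.4  49.4   4.3 107.4  -7.9  22.3 -94.7] F [-0.2 -0.1 -0.7] open_mm 14.3
 x [ 0.021 -0.001 -1.   ]  z [-0.025 -1.     0.001] jawdeg -91.4
t 24.8 jaw -91.4 shift [ 0.1   5.11 -0.03] rot [-0.  0.  0.]
t 24.8 jaw 88.6 shift [ 0.1   5.11 -0.03] rot [ 1.799e+02 -3.700e+00 -1.000e-01]
```

Nose is ~43 mm in with no resistance. Continue home.

Emit:
{"name": "send_rows", "arguments": {
  "steps": "0.8 0.02 0.8 0 0 0 0;0.8 0.04 1.6 0 0 0 0;0.8 0.06 2.4 0 0 0 0;0.8 0.08 3.2 0 0 0 0;0.8 0.09 4 0 0 0 0;0.8 0.1 4.5 0 0 0 0;0.8 0.1 4.8 0 0 0 0;0.8 0.1 4.8 0 0 0 0"
}}

```text
time_s: 25.8
position: [0.6167, 0.0596, 0.0978]
ee_rot: [88.1, 88.8, -3.3]
ft_force: [0.4, 0.5, -1.1]
opening: 0.155
```

```bash
python3 - <<'E'
from h import *
st()
for x in(-.0594,): plan(bw(x,.044,.098),-91.4,1.2)
E
```

```text
t 25.8 pos [0.6167 0.0596 0.0978] q [-12.6  51.7   4.9  98.9  -7.5  28.6 -94.5] F [ 0.4  0.5 -1.1] open_mm 13.7
 x [ 0.021 -0.001 -1.   ]  z [-0.025 -1.     0.001] jawdeg -91.4
t 25.8 jaw -91.4 shift [-0.01  0.31 -0.03] rot [-0.  0.  0.]
t 25.8 jaw 88.6 shift [-0.01  0.31 -0.03] rot [ 1.799e+02 -3.700e+00 -1.000e-01]
```

Emit:
{"name": "send_rows", "arguments": {
  "steps": "0.8 0 0.2 0 0 0 0;0.8 0 0.35 0 0 0 0;0.8 0 0.5 0 0 0 0;0.8 0 0.5 0 0 0 0"
}}

```text
time_s: 26.3
position: [0.6209, 0.0595, 0.0978]
ee_rot: [87.8, 88.9, -3.7]
ft_force: [-1.6, 0.0, 0.3]
opening: 0.149
```

```bash
python3 - <<'E'
from h import *
st()
for x in(-.0594,): plan(bw(x,.044,.098),-91.4,1.2)
c=cap("scene");save(c,"s11",(230,170,330,260),7)
E
```

```text
t 26.3 pos [0.6209 0.0595 0.0978] q [-12.6  51.9   5.   98.1  -7.5  29.3 -94.4] F [-1.6  0.   0.3] open_mm 13.1
 x [ 0.018 -0.001 -1.   ]  z [-0.025 -1.     0.001] jawdeg -91.4
t 26.3 jaw -91.4 shift [-0.03 -0.11 -0.03] rot [-0.   0.   0.1]
t 26.3 jaw 88.6 shift [-0.03 -0.11 -0.03] rot [ 1.799e+02 -3.600e+00 -1.000e-01]
```

View pics/s11.png

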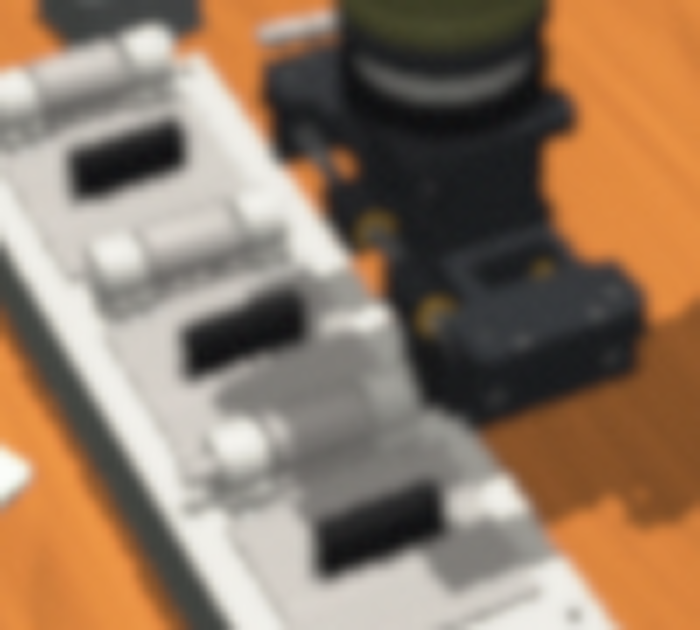

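Emit:
{"name": "send_rows", "arguments": {
  "steps": "0.8 0 0.15 0 0 0 0;0.8 0 0.25 0 0 0 0;0.8 0 0.25 0 0 0 0;0.8 0 0.25 0 0 0 0"
}}

```text
time_s: 26.85
position: [0.6211, 0.0595, 0.0975]
ee_rot: [86.1, 89.2, -5.3]
ft_force: [-6.9, -0.1, 3.5]
opening: 0.158
```

```bash
python3 - <<'E'
from h import *
st()
E
```

```text
t 26.85 pos [0.6211 0.0595 0.0975] q [-12.5  52.    5.   97.8  -7.5  29.8 -94.4] F [-6.9 -0.1  3.5] open_mm 13.9
 x [ 0.014 -0.001 -1.   ]  z [-0.025 -1.     0.001] jawdeg -91.4
```

Emit:
{"name": "send_rows", "arguments": {
  "steps": "0.8 0 0 0 0 0 0;3 0 0 0 0 0 0;3 0 0 0 0 0 0;3 0 0 0 0 0 0;3 -4 0 0 0 0 0;3 -9 0 0 0 0 0;3 -12 0 0 0 0 0"
}}

```text
time_s: 27.72
position: [0.6206, 0.0596, 0.2201]
ee_rot: [88.2, 89.0, -3.3]
ft_force: [0.4, -0.1, -0.5]
opening: 0.34
```

```bash
python3 - <<'E'
from h import *
st()
def gp(x,y,a): 
    a=np.radians(a); return x-.018*np.cos(a),y-.018*np.sin(a)
x,y=gp(.5024,-.1075,-93.8);print(x,y)
plan([x,y,.12],-3.8)
c=cap("scene");save(c,"s12",(200,150,320,260),6)
E
```

```text
t 27.73 pos [0.6206 0.0596 0.2201] q [-13.7  42.    7.   94.   -6.5  43.4 -95.3] F [ 0.4 -0.1 -0.5] open_mm 29.9
 x [ 0.017 -0.001 -1.   ]  z [-0.025 -1.     0.001] jawdeg -91.4
0.5035929302072 -0.0895395735707431
t 27.73 jaw -3.8 shift [  9.82 -11.5   15.2 ] rot [-87.6   0.8  -0.8]
t 27.73 jaw 176.2 shift [  9.82 -11.5   15.2 ] rot [92.4 -0.8 -0.8]
```

View pics/s12.png

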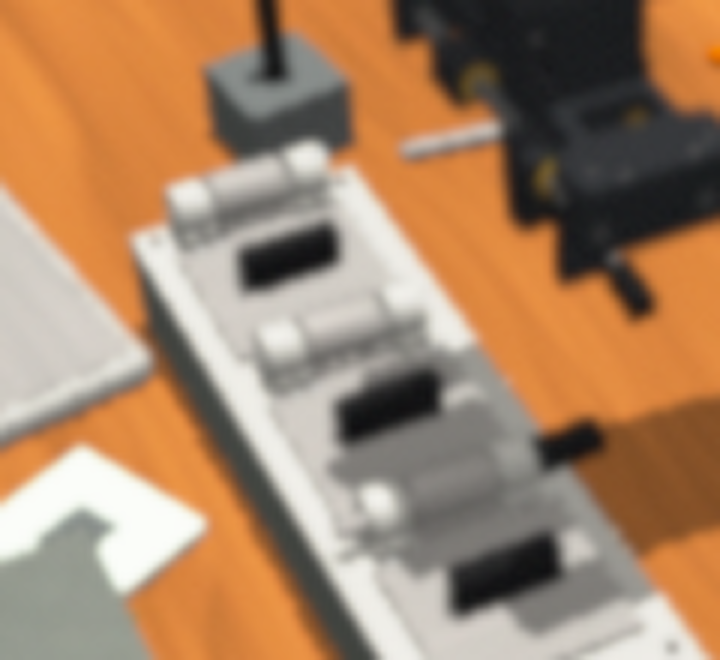

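Emit:
{"name": "send_rows", "arguments": {
  "steps": "3.2 3 -11.5 15.2 -87.6 0.8 -0.8;3.2 3 -11.5 15.2 -87.6 0.8 -0.8;3.2 3 -11.5 15.2 -87.6 0.8 -0.8;3.2 3 -11.5 15.2 -87.6 0.8 -0.8;3.2 3 -11.5 15.2 -87.6 0.8 -0.8;3.2 3 -11.5 15.2 -87.6 0.8 -0.8;3.2 6 -11.5 15.2 -87.6 0.8 -0.8;3.2 10 -11.5 15.2 -87.6 0.8 -0.8;3.2 10 -11.5 15.2 -87.6 0.8 -0.8;3.2 10 -11.5 15.2 -87.6 0.8 -0.8"
}}

```text
time_s: 29.02
position: [0.5065, -0.0895, 0.1216]
ee_rot: [8.8, 89.6, 4.8]
ft_force: [-0.3, -0.1, 0.8]
opening: 0.368
```

```bash
python3 - <<'E'
from h import *
st()
plan([.5036,-.0895,.0275],-3.8)
c=cap("scene");save(c,"s13",(240,140,360,240),6)
c=cap("top");save(c,"t13",(230,90,480,280),3)
print(proj(c,[[.5024,-.1075,.012],[.496,-.2023,.005]]))
E
```

```text
t 29.02 pos [ 0.5065 -0.0895  0.1216] q [ 13.9  45.  -14.8 115.5  27.9  22.5 -26.7] F [-0.3 -0.1  0.8] open_mm 32.4
 x [ 0.006  0.001 -1.   ]  z [ 0.998 -0.07   0.006] jawdeg -4.0
t 29.02 jaw -3.8 shift [ 9.41 -0.03 -0.35] rot [-0.2  0.4 -0.1]
t 29.02 jaw 176.2 shift [ 9.41 -0.03 -0.35] rot [ 1.798e+02 -1.000e-01 -6.000e-01]
[[360.92779508 210.53694634]
 [396.93297294 214.5237132 ]]
```

View pics/s13.png

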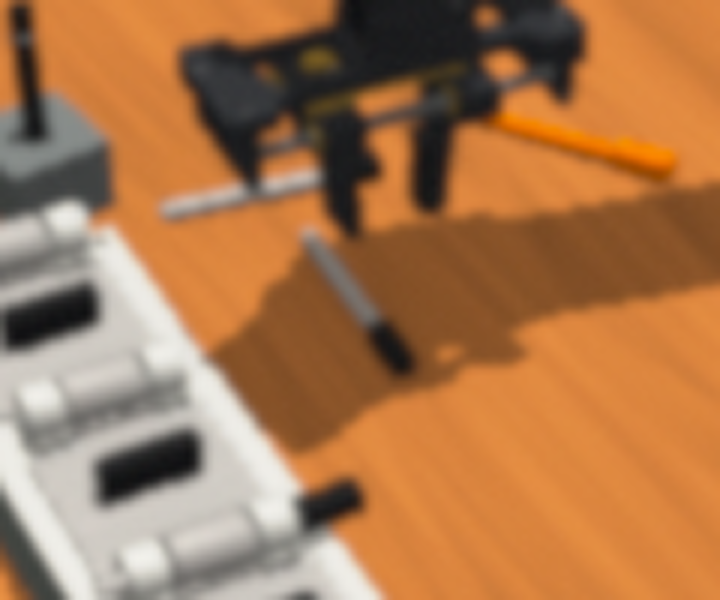

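View pics/t13.png

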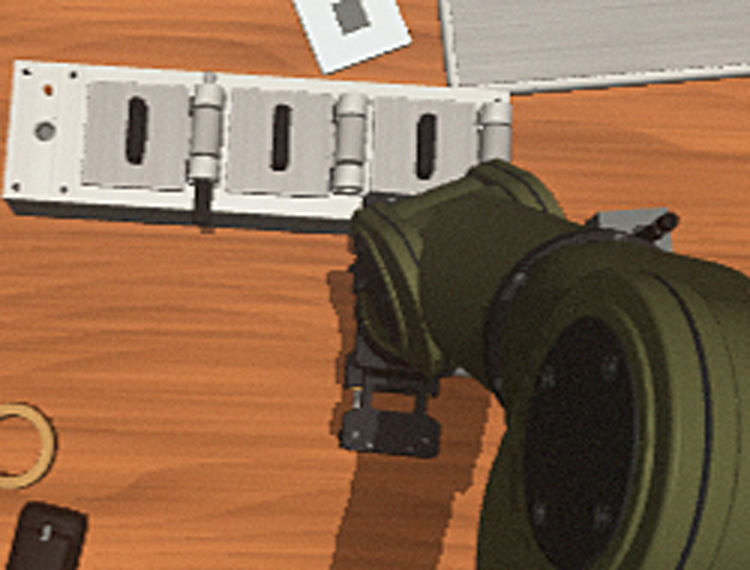

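```bash
python3 - <<'E'
from h import *
c=cap("scene")
a=np.radians(-93.8);d=np.array([np.cos(a),np.sin(a)])
pts=[[*(np.array([.5024,-.1075])+d*s),z] for s,z in((-.036,.014),(-.018,.013),(0,.012),(.095,.01))]
print(((proj(c,pts)-[240,140]+.5)*6).round())
st()
E
```

```text
[[404. 363.]
 [389. 344.]
 [375. 325.]
 [302. 228.]]
t 29.18 pos [ 0.5068 -0.0895  0.1222] q [ 13.9  44.9 -14.7 115.5  27.9  22.5 -26.6] F [ 0.2 -0.3 -0.9] open_mm 32.1
 x [ 0.008  0.    -1.   ]  z [ 0.998 -0.069  0.008] jawdeg -3.9
```

Matches the image (grip end ~(400,362), nose (308,232)). Descend.

Emit:
{"name": "send_rows", "arguments": {
  "steps": "3.2 4 0 -0.3 0 0.4 -0.1;3.2 8 0 -0.35 0 0.4 -0.1;3.2 9.3 0 -0.35 0 0.4 -0.1;3.2 9.3 0 -0.35 0 0.4 -0.1;3.2 9.4 0 -0.35 0 0.4 -0.1"
}}

```text
time_s: 29.8
position: [0.505, -0.0894, 0.0295]
ee_rot: [-17.8, 89.8, -21.8]
ft_force: [0.6, -0.0, -0.4]
opening: 0.364
```

```bash
python3 - <<'E'
from h import *
st()
plan([.5036,-.0895,.0275],-3.8)
E
```

```text
t 29.8 pos [ 0.505  -0.0894  0.0295] q [  8.8  54.7  -6.5 116.8  32.2  10.  -30.7] F [ 0.6 -0.  -0.4] open_mm 32.0
 x [ 0.003 -0.001 -1.   ]  z [ 0.998 -0.069  0.003] jawdeg -4.0
t 29.8 jaw -3.8 shift [ 0.2  -0.02 -0.14] rot [-0.2  0.2  0.1]
t 29.8 jaw 176.2 shift [ 0.2  -0.02 -0.14] rot [ 1.798e+02  1.000e-01 -3.000e-01]
```

Emit:
{"name": "send_rows", "arguments": {
  "steps": "3.2 0.22 0 -0.14 0 0.2 0.1;3.2 0.22 0 -0.14 0 0.2 0.1;3.2 0.22 0 -0.14 0 0.2 0.1;0.8 0.22 0 -0.14 0 0.2 0.1;0.8 0.22 0 -0.14 0 0.2 0.1;0.8 0.22 0 -0.14 0 0.2 0.1;0.8 0.22 0 -0.14 0 0.2 0.1"
}}

```text
time_s: 30.68
position: [0.5037, -0.0892, 0.0273]
ee_rot: [111.7, 90.0, 107.8]
ft_force: [0.3, -0.0, 1.0]
opening: 0.156
```

```bash
python3 - <<'E'
from h import *
st()
E
```

```text
t 30.68 pos [ 0.5037 -0.0892  0.0273] q [  8.9  54.9  -6.5 116.8  32.2  10.  -30.7] F [ 0.3 -0.   1. ] open_mm 13.8
 x [-0.     0.001 -1.   ]  z [ 0.998 -0.069 -0.   ] jawdeg -4.0
```

Emit:
{"name": "send_rows", "arguments": {
  "steps": "0.8 -5 0 0 0 0 0;0.8 -11 0 0 0 0 0;0.8 -12 0 0 0 0 0"
}}

```text
time_s: 31.05
position: [0.5054, -0.0896, 0.1504]
ee_rot: [9.5, 89.7, 5.5]
ft_force: [0.1, -0.3, -1.4]
opening: 0.158
```

```bash
python3 - <<'E'
from h import *
st()
p=bw(-.185,-.076,.13); print(p); plan(p,88.6,-1.2)
E
```

```text
t 31.05 pos [ 0.5054 -0.0896  0.1504] q [ 16.   42.2 -18.  114.7  27.3  26.8 -26.3] F [ 0.1 -0.3 -1.4] open_mm 13.9
 x [ 0.006  0.001 -1.   ]  z [ 0.998 -0.07   0.006] jawdeg -4.0
[ 0.49129371 -0.05704515  0.13      ]
t 31.05 jaw 88.6 shift [ 2.04  3.15 -1.64] rot [-92.6  -0.7  -0.7]
t 31.05 jaw 268.6 shift [ 2.04  3.15 -1.64] rot [87.4  1.1 -1.2]
```

Emit:
{"name": "send_rows", "arguments": {
  "steps": "0.8 2 3.1 -1.6 -92.6 -0.7 -0.7;0.8 2 3.1 -1.6 -92.6 -0.7 -0.7;0.8 2 3.1 -1.6 -92.6 -0.7 -0.7;0.8 2 3.1 -1.6 -92.6 -0.7 -0.7;0.8 2 3.1 -1.6 -92.6 -0.7 -0.7;0.8 2 3.1 -1.6 -92.6 -0.7 -0.7;0.8 2 3.1 -1.6 -92.6 -0.7 -0.7;0.8 2 3.1 -1.6 -92.6 -0.7 -0.7;0.8 2 3.1 -1.6 -92.6 -0.7 -0.7;0.8 2 3.1 -1.6 -92.6 -0.7 -0.7"
}}

```text
time_s: 32.3
position: [0.4908, -0.0577, 0.1293]
ee_rot: [-87.1, 88.9, 1.4]
ft_force: [-1.1, -0.3, -1.1]
opening: 0.158
```

```bash
python3 - <<'E'
from h import *
st()
p=bw(-.1734,-.076,.098); plan(p,88.6,-1.2)
E
```

```text
t 32.3 pos [ 0.4908 -0.0577  0.1293] q [ 24.2  47.2 -38.  118.6  56.2  33.   33.9] F [-1.1 -0.3 -1.1] open_mm 13.9
 x [ 0.019  0.    -1.   ]  z [0.026 1.    0.001] jawdeg 88.5
t 32.3 jaw 88.6 shift [ 3.15 -1.15  0.06] rot [-0.1  0.1 -0.1]
t 32.3 jaw 268.6 shift [ 3.15 -1.15  0.06] rot [ 1.799e+02  3.600e+00 -1.000e-01]
```

Emit:
{"name": "send_rows", "arguments": {
  "steps": "0.8 2 -1.1 0.05 -0.1 0.1 -0.1;0.8 3.15 -1.15 0.05 -0.1 0.1 -0.1;0.8 3.15 -1.15 0.05 -0.1 0.1 -0.1;0.8 3.15 -1.15 0.05 -0.1 0.1 -0.1"
}}

```text
time_s: 32.8
position: [0.5026, -0.0573, 0.0982]
ee_rot: [-92.6, 88.8, -3.9]
ft_force: [-0.6, -0.0, -0.7]
opening: 0.159
```

```bash
python3 - <<'E'
from h import *
st()
for x in (-.1734,-.1434,-.0594): plan(bw(x,-.076,.098),88.6,-1.2)
c=cap("scene");save(c,"s14",(200,100,400,250),4)
E
```

```text
t 32.8 pos [ 0.5026 -0.0573  0.0982] q [ 22.1  50.4 -35.  117.5  60.2  30.7  30.9] F [-0.6 -0.  -0.7] open_mm 14.0
 x [ 0.02  -0.001 -1.   ]  z [ 0.024  1.    -0.001] jawdeg 88.6
t 32.8 jaw 88.6 shift [ 0.02 -0.03 -0.  ] rot [ 0.  -0.1 -0. ]
t 32.8 jaw 268.6 shift [ 0.02 -0.03 -0.  ] rot [-1.799e+02 -3.700e+00 -1.000e-01]
t 32.8 jaw 88.6 shift [ 0.08 -3.03 -0.  ] rot [ 0.  -0.1 -0. ]
t 32.8 jaw 268.6 shift [ 0.08 -3.03 -0.  ] rot [-1.799e+02 -3.700e+00 -1.000e-01]
t 32.8 jaw 88.6 shift [ 2.500e-01 -1.143e+01 -1.000e-02] rot [ 0.  -0.1 -0. ]
t 32.8 jaw 268.6 shift [ 2.500e-01 -1.143e+01 -1.000e-02] rot [-1.799e+02 -3.700e+00 -1.000e-01]
```

View pics/s14.png

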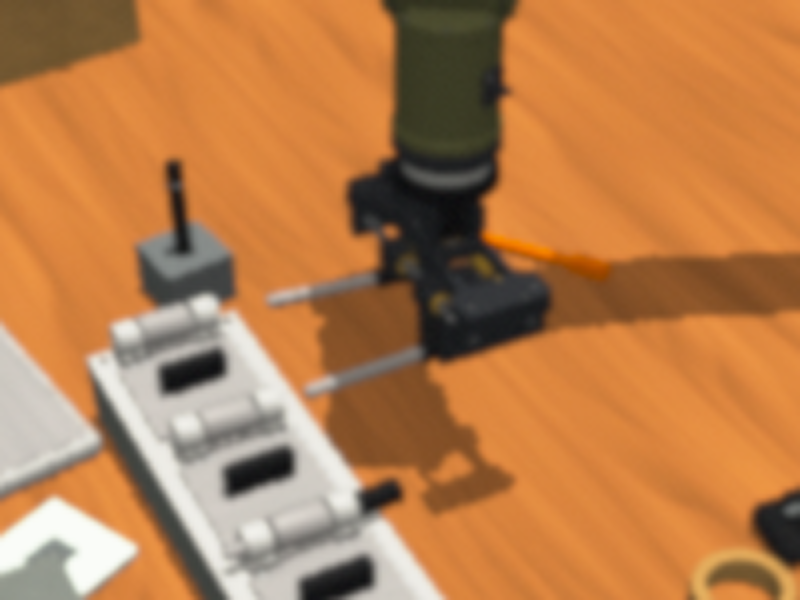

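Emit:
{"name": "send_rows", "arguments": {
  "steps": "0.8 0.04 -1 0 0 -0.1 0;0.8 0.06 -2 0 0 -0.1 0;0.8 0.07 -2.5 0 0 -0.1 0;0.8 0.08 -3.2 0 0 -0.1 0;0.8 0.1 -3.9 0 0 -0.1 0;0.8 0.1 -3.9 0 0 -0.1 0"
}}

```text
time_s: 33.6
position: [0.5424, -0.0582, 0.0982]
ee_rot: [-86.7, 88.8, 1.9]
ft_force: [-0.2, 0.2, -0.6]
opening: 0.158
```

```bash
python3 - <<'E'
from h import *
st()
for x in (-.0594,): plan(bw(x,-.076,.098),88.6,-1.2)
E
```

```text
t 33.6 pos [ 0.5424 -0.0582  0.0982] q [ 23.   52.5 -37.5 110.8  56.   35.6  37. ] F [-0.2  0.2 -0.6] open_mm 14.0
 x [ 0.021  0.001 -1.   ]  z [0.025 1.    0.001] jawdeg 88.6
t 33.6 jaw 88.6 shift [ 0.18 -7.45 -0.01] rot [-0.   0.1  0. ]
t 33.6 jaw 268.6 shift [ 0.18 -7.45 -0.01] rot [ 1.8e+02  3.8e+00 -1.0e-01]
```

Emit:
{"name": "send_rows", "arguments": {
  "steps": "0.8 0.02 -0.8 0 0 0.1 0;0.8 0.04 -1.6 0 0 0.1 0;0.8 0.06 -2.4 0 0 0.1 0;0.8 0.08 -3.2 0 0 0.1 0;0.8 0.1 -4 0 0 0.1 0;0.8 0.1 -4 0 0 0.1 0"
}}

```text
time_s: 34.35
position: [0.5831, -0.0591, 0.098]
ee_rot: [-90.5, 88.7, -1.9]
ft_force: [0.7, -0.1, -0.4]
opening: 0.155
```

```bash
python3 - <<'E'
from h import *
st()
for x in (-.0594,): plan(bw(x,-.076,.098),88.6,-1.2)
E
```

```text
t 34.35 pos [ 0.5831 -0.0591  0.098 ] q [ 23.1  54.8 -39.2 103.7  52.9  40.4  42. ] F [ 0.7 -0.1 -0.4] open_mm 13.7
 x [ 0.022 -0.001 -1.   ]  z [ 0.025  1.    -0.   ] jawdeg 88.6
t 34.35 jaw 88.6 shift [ 0.07 -3.38 -0.02] rot [-0.  -0.   0.1]
t 34.35 jaw 268.6 shift [ 0.07 -3.38 -0.02] rot [179.9   3.9   0. ]
```

Emit:
{"name": "send_rows", "arguments": {
  "steps": "0.8 0.02 -0.8 0 0 0 0;0.8 0.04 -1.6 0 0 0 0;0.8 0.06 -2.4 0 0 0 0;0.8 0.07 -3 0 0 0 0;0.8 0.07 -3.4 0 0 0 0;0.8 0.07 -3.6 0 0 0 0;0.8 0.07 -3.7 0 0 0 0"
}}

```text
time_s: 35.22
position: [0.6171, -0.0599, 0.0976]
ee_rot: [-95.1, 89.1, -6.5]
ft_force: [-8.6, 0.1, 4.3]
opening: 0.153
```

```bash
python3 - <<'E'
from h import *
st()
for x in (-.0594,): plan(bw(x,-.076,.098),88.6,-1.2)
E
```

```text
t 35.23 pos [ 0.6171 -0.0599  0.0976] q [ 22.8  56.8 -40.4  97.2  50.5  44.9  46.3] F [-8.6  0.1  4.3] open_mm 13.5
 x [ 0.016 -0.002 -1.   ]  z [ 0.024  1.    -0.001] jawdeg 88.6
t 35.23 jaw 88.6 shift [-0.04  0.02 -0.02] rot [ 0.  -0.1 -0.3]
t 35.23 jaw 268.6 shift [-0.04  0.02 -0.02] rot [-1.8e+02 -3.3e+00 -1.0e-01]
```

Emit:
{"name": "send_rows", "arguments": {
  "steps": "0.8 0 0.05 0 0 0 0;3 0 0.05 0 0 0 0;3 0 0.05 0 0 0 0;3 0 0.05 0 0 0 0;3 -4 0 0 0 0 0;3 -9 0 0 0 0 0;3 -12 0 0 0 0 0"
}}

```text
time_s: 36.1
position: [0.6161, -0.0593, 0.2202]
ee_rot: [-92.3, 88.9, -3.7]
ft_force: [0.5, 0.1, -1.2]
opening: 0.345
```

```bash
python3 - <<'E'
from h import *
st()
def gp(x,y,a): 
    a=np.radians(a); return x-.018*np.cos(a),y-.018*np.sin(a)
x,y=gp(.4665,-.2405,-12.7);print(x,y)
plan([x,y,.12],77.3)
c=cap("scene");save(c,"s15",(200,100,360,220),5)
a=np.radians(-12.7);d=np.array([np.cos(a),np.sin(a)])
pts=[[*(np.array([.4665,-.2405])+d*s),z] for s,z in((-.036,.014),(-.018,.013),(0,.012),(.095,.01))]
print(((proj(c,pts)-[200,100]+.5)*5).round())
E
```

```text
t 36.1 pos [ 0.6161 -0.0593  0.2202] q [ 26.   48.  -47.   93.3  41.2  56.2  53.6] F [ 0.5  0.1 -1.2] open_mm 30.4
 x [ 0.019 -0.001 -1.   ]  z [ 0.024  1.    -0.001] jawdeg 88.6
0.4489403782089746 -0.23654276832164892
t 36.1 jaw 77.3 shift [  9.72  16.46 -18.12] rot [11.3  0.1  1.1]
t 36.1 jaw 257.3 shift [  9.72  16.46 -18.12] rot [-1.687e+02 -1.600e+00  1.000e-01]
[[515. 333.]
 [489. 338.]
 [464. 344.]
 [327. 371.]]
```

View pics/s15.png

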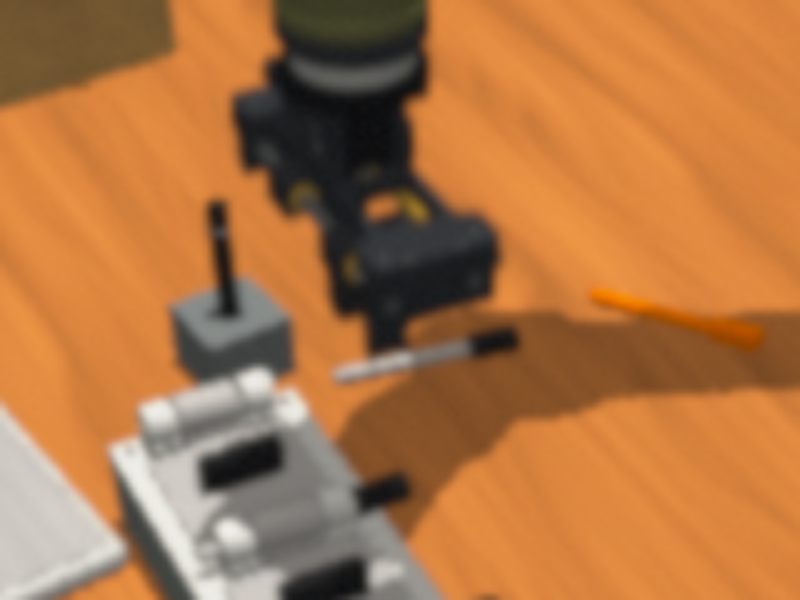

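```bash
python3 - <<'E'
from h import *
c=cap("top");save(c,"t15",(380,170,450,250),8);save(c,"t15b",(225,95,475,255),3)
a=np.radians(-12.7);d=np.array([np.cos(a),np.sin(a)])
pts=[[*(np.array([.4665,-.2405])+d*s),z] for s,z in((-.036,.014),(-.018,.013),(0,.012),(.095,.006))]
print(((proj(c,pts)-[380,170]+.5)*8).round())
E
```

```text
[[239. 561.]
 [251. 507.]
 [262. 453.]
 [320. 174.]]
```

View pics/t15.png

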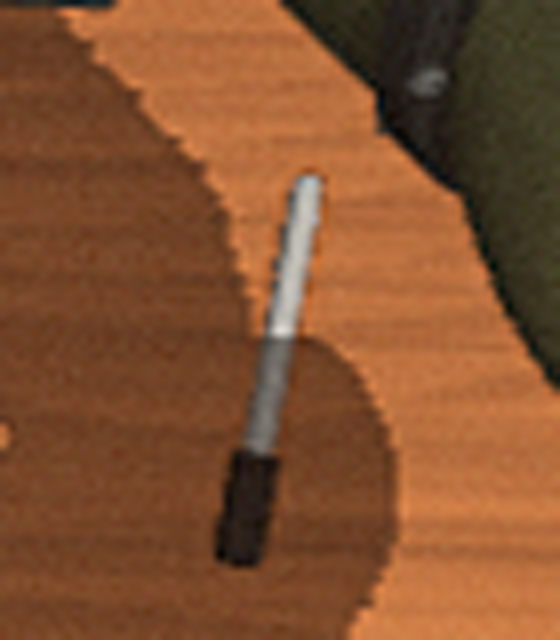

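View pics/t15b.png

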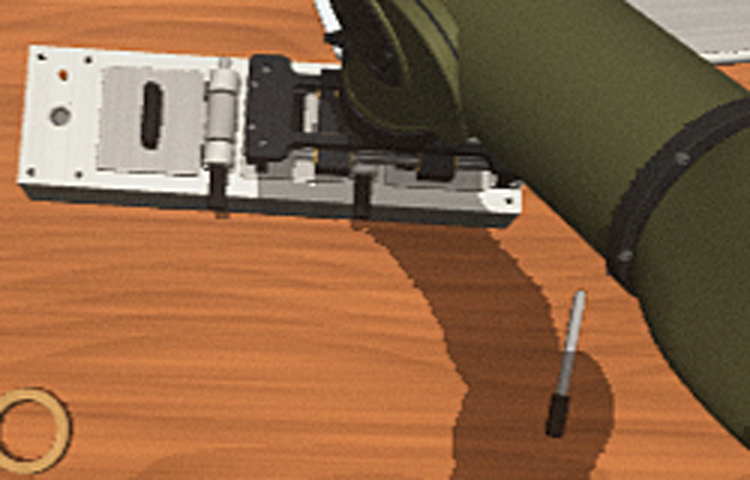

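```bash
python3 - <<'E'
from h import *
c=cap("top")
p,r=fit(c,[(-.036,0,.014),(0,0,.012),(.095,0,.006)],[(239,563),(257,453),(312,174)],0,[.4665,-.24,-.2],8,(380,170))
print(p,np.degrees(p[2]),r.round(2).tolist())
a=p[2]; x,y=p[0]-.018*np.cos(a),p[1]-.018*np.sin(a); print(x,y)
plan([x,y,.12],np.degrees(a)+90)
E
```

```text
[ 0.46599995 -0.2395764  -0.2037591 ] -11.674536558147736 [[-0.14, -0.07], [0.2, 0.07], [-0.06, -0.0]]
0.44837232209128763 -0.23593406653731666
t 36.25 jaw 78.32546344185226 shift [  9.63  16.53 -18.03] rot [10.3  0.   1.1]
t 36.25 jaw 258.32546344185226 shift [  9.63  16.53 -18.03] rot [-169.7   -1.6    0. ]
```

Emit:
{"name": "send_rows", "arguments": {
  "steps": "3.2 0 16.5 -18 10.3 0 1.1;3.2 0 16.5 -18 10.3 0 1.1;3.2 0 16.5 -18 10.3 0 1.1;3.2 0 16.5 -18 10.3 0 1.1;3.2 4 16.5 -18 10.3 0 1.1;3.2 9.6 16.5 -18 10.3 0 1.1;3.2 9.6 16.5 -18 10.3 0 1.1;3.2 9.6 16.5 -18 10.3 0 1.1"
}}

```text
time_s: 37.25
position: [0.4492, -0.2351, 0.121]
ee_rot: [-20.5, 89.9, 57.8]
ft_force: [1.1, -0.4, -0.4]
opening: 0.363
```

```bash
python3 - <<'E'
from h import *
st()
plan([.4484,-.2359,.0275],78.3)
c=cap("scene");save(c,"s16",(200,50,440,210),3)
E
```

```text
t 37.25 pos [ 0.4492 -0.2351  0.121 ] q [ 44.7  48.7 -37.5 115.7  53.7  34.5  47.9] F [ 1.1 -0.4 -0.4] open_mm 32.0
 x [ 0.     0.001 -1.   ]  z [0.202 0.979 0.001] jawdeg 78.3
t 37.25 jaw 78.3 shift [ 9.35  0.06 -0.1 ] rot [0.  0.1 0. ]
t 37.25 jaw 258.3 shift [ 9.35  0.06 -0.1 ] rot [-1.8e+02 -0.0e+00  1.0e-01]
```

View pics/s16.png

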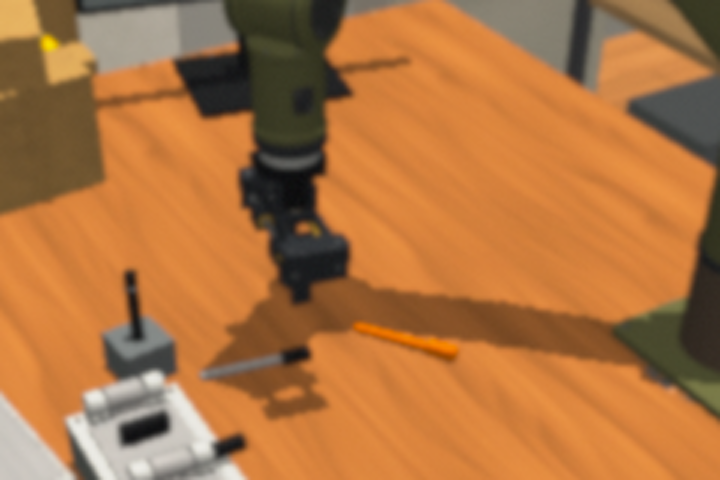

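Arm well clear. Descend and grasp pin C.

Emit:
{"name": "send_rows", "arguments": {
  "steps": "3.2 4 0.05 -0.1 0 0 0;3.2 8 0.05 -0.1 0 0 0;3.2 9.3 0.05 -0.1 0 0 0;3.2 9.3 0.05 -0.1 0 0 0;3.2 9.4 0.05 -0.1 0 0 0;3.2 9.4 0.05 -0.1 0 0 0"
}}

```text
time_s: 38.05
position: [0.4499, -0.2365, 0.0288]
ee_rot: [-86.3, 89.8, -8.0]
ft_force: [0.2, -0.4, -0.8]
opening: 0.36
```

```bash
python3 - <<'E'
from h import *
st()
plan([.4484,-.2359,.0275],78.3)
c=cap("scene");save(c,"s17",(250,100,350,180),7)
E
```

```text
t 38.05 pos [ 0.4499 -0.2365  0.0288] q [ 38.5  56.8 -26.5 116.9  68.7  23.5  34.7] F [ 0.2 -0.4 -0.8] open_mm 31.7
 x [ 0.004 -0.001 -1.   ]  z [0.203 0.979 0.   ] jawdeg 78.3
t 38.05 jaw 78.3 shift [0.13 0.16 0.03] rot [0.  0.  0.2]
t 38.05 jaw 258.3 shift [0.13 0.16 0.03] rot [-180.    -0.4    0. ]
```

View pics/s17.png

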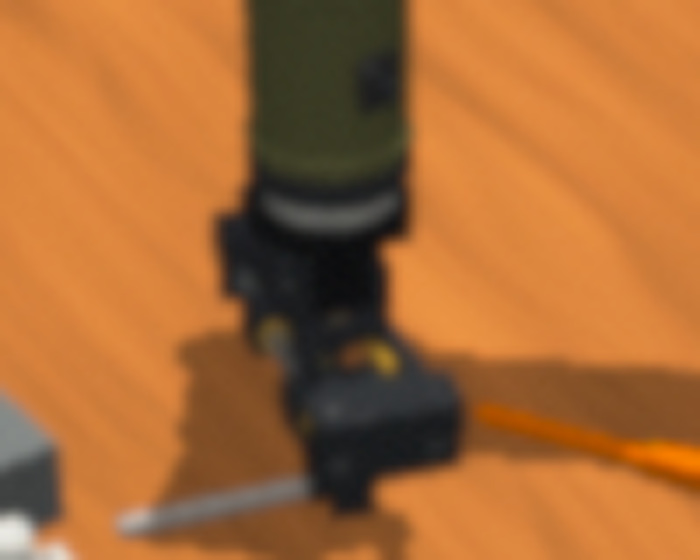

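Emit:
{"name": "send_rows", "arguments": {
  "steps": "3.2 0.16 0.16 0 0 0 0.2;3.2 0.16 0.16 0 0 0 0.2;3.2 0.16 0.16 0 0 0 0.2;0.8 0.16 0.16 0 0 0 0.2;0.8 0.16 0.16 0 0 0 0.2;0.8 0.16 0.16 0 0 0 0.2;0.8 0.16 0.16 0 0 0 0.2"
}}

```text
time_s: 38.98
position: [0.4481, -0.2362, 0.027]
ee_rot: [-36.9, 90.0, 41.4]
ft_force: [-0.2, -0.3, 0.2]
opening: 0.157
```

```bash
python3 - <<'E'
from h import *
st()
s=bot.state()["position"]; a=np.radians(-11.7); print((.466-s[0])*np.cos(a)+(-.2396-s[1])*np.sin(a), (.466-s[0])*np.sin(a)-(-.2396-s[1])*np.cos(a))
E
```

```text
t 38.98 pos [ 0.4481 -0.2362  0.027 ] q [ 38.4  56.9 -26.3 117.   68.8  23.5  34.6] F [-0.2 -0.3  0.2] open_mm 13.8
 x [ 0.  0. -1.]  z [0.203 0.979 0.   ] jawdeg 78.3
0.01817776911142875 -0.0002747341703237334
```

Emit:
{"name": "send_rows", "arguments": {
  "steps": "0.8 -5 0 0 0 0 0;0.8 -11 0 0 0 0 0;0.8 -12 0 0 0 0 0"
}}

```text
time_s: 39.35
position: [0.4497, -0.2365, 0.1501]
ee_rot: [-92.2, 89.7, -13.9]
ft_force: [0.6, -0.9, -1.4]
opening: 0.157
```

```bash
python3 - <<'E'
from h import *
st()
p=bw(-.185,-.196,.13); print(p); plan(p,88.6,-1.2)
E
```

```text
t 39.35 pos [ 0.4497 -0.2365  0.1501] q [ 46.1  46.  -39.5 114.9  49.5  37.   51.7] F [ 0.6 -0.9 -1.4] open_mm 13.9
 x [ 0.006 -0.001 -1.   ]  z [ 0.203  0.979 -0.   ] jawdeg 78.3
[ 0.488354   -0.17700913  0.13      ]
t 39.35 jaw 88.6 shift [ 2.02 -2.56  6.61] rot [-10.3  -0.2  -0.9]
t 39.35 jaw 268.6 shift [ 2.02 -2.56  6.61] rot [ 1.697e+02  2.300e+00 -1.000e-01]
```

Emit:
{"name": "send_rows", "arguments": {
  "steps": "0.8 2 -2.5 6.6 -10.3 -0.2 -0.9;0.8 2 -2.5 6.6 -10.3 -0.2 -0.9;0.8 2 -2.5 6.6 -10.3 -0.2 -0.9;0.8 2 -2.5 6.6 -10.3 -0.2 -0.9"
}}

```text
time_s: 39.85
position: [0.4865, -0.1783, 0.1295]
ee_rot: [-91.3, 88.9, -2.8]
ft_force: [0.1, 0.0, -1.1]
opening: 0.154
```

```bash
python3 - <<'E'
from h import *
st()
p=bw(-.1734,-.196,.098); plan(p,88.6,-1.2)
c=cap("top");save(c,"t18",(330,90,420,180),7)
E
```

```text
t 39.85 pos [ 0.4865 -0.1783  0.1295] q [ 38.5  48.6 -39.4 114.5  54.   35.9  50.9] F [ 0.1  0.  -1.1] open_mm 13.6
 x [ 0.019 -0.001 -1.   ]  z [ 0.027  1.    -0.   ] jawdeg 88.5
t 39.85 jaw 88.6 shift [ 3.18 -1.28  0.14] rot [-0.1 -0.  -0.1]
t 39.85 jaw 268.6 shift [ 3.18 -1.28  0.14] rot [179.8   3.6   0. ]
```

View pics/t18.png

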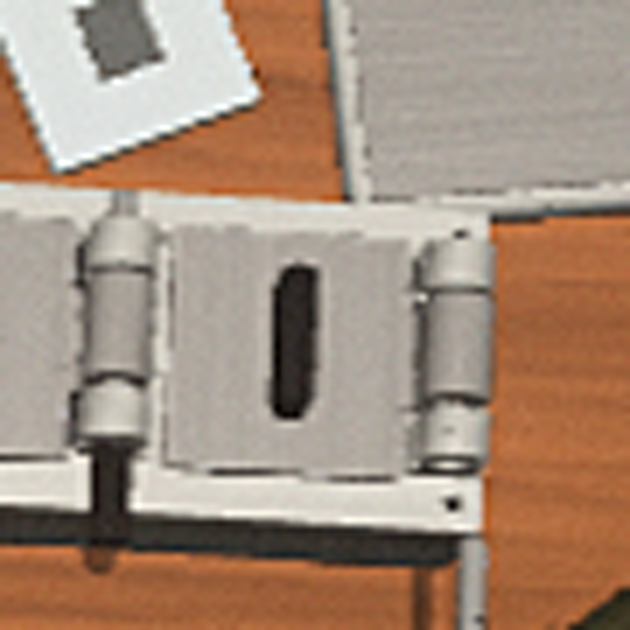

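Emit:
{"name": "send_rows", "arguments": {
  "steps": "0.8 2 -1.2 0.14 -0.1 0 -0.1;0.8 3.15 -1.2 0.14 -0.1 0 -0.1;0.8 3.15 -1.2 0.14 -0.1 0 -0.1;0.8 3.15 -1.2 0.14 -0.1 0 -0.1"
}}

```text
time_s: 40.4
position: [0.4989, -0.1776, 0.0988]
ee_rot: [-91.6, 88.8, -3.0]
ft_force: [-0.5, 0.7, -0.4]
opening: 0.155
```

```bash
python3 - <<'E'
from h import *
st()
for x in(-.1434,-.0594): plan(bw(x,-.196,.098),88.6,-1.2)
c=cap("top");save(c,"t19",(360,110,420,180),8)
E
```

```text
t 40.4 pos [ 0.4989 -0.1776  0.0988] q [ 36.4  51.7 -36.8 113.5  57.4  33.7  48.2] F [-0.5  0.7 -0.4] open_mm 13.6
 x [ 0.021 -0.001 -1.   ]  z [ 0.025  1.    -0.001] jawdeg 88.5
t 40.4 jaw 88.6 shift [ 0.14 -3.1   0.04] rot [-0.1 -0.   0. ]
t 40.4 jaw 268.6 shift [ 0.14 -3.1   0.04] rot [1.799e+02 3.800e+00 1.000e-01]
t 40.4 jaw 88.6 shift [  0.32 -11.5    0.04] rot [-0.1 -0.   0. ]
t 40.4 jaw 268.6 shift [  0.32 -11.5    0.04] rot [1.799e+02 3.800e+00 1.000e-01]
```

View pics/t19.png

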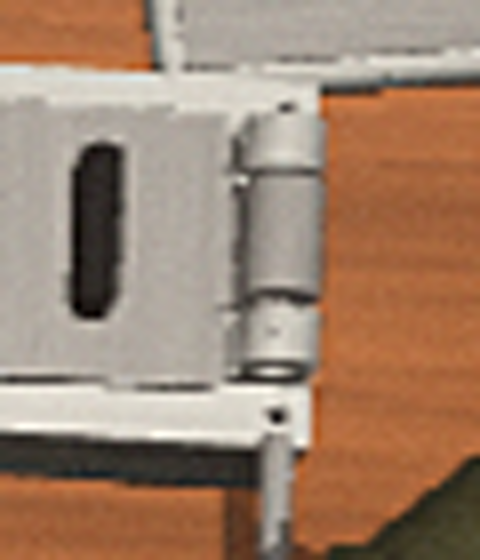

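Pin at (278,440) lines up with the bore mouth (272,370) along the hinge direction. Insert.

Emit:
{"name": "send_rows", "arguments": {
  "steps": "0.8 0.1 -1 0.04 -0.1 0 0;0.8 0.12 -2 0.04 -0.1 0 0;0.8 0.13 -2.6 0.04 -0.1 0 0;0.8 0.14 -3.3 0.04 -0.1 0 0;0.8 0.15 -4 0.04 -0.1 0 0;0.8 0.15 -4 0.04 -0.1 0 0"
}}

```text
time_s: 41.2
position: [0.5398, -0.178, 0.0983]
ee_rot: [-90.9, 88.7, -2.3]
ft_force: [-0.6, -0.5, -0.7]
opening: 0.155
```

```bash
python3 - <<'E'
from h import *
st()
for x in (-.0594,): plan(bw(x,-.196,.098),88.6,-1.2)
E
```

```text
t 41.2 pos [ 0.5398 -0.178   0.0983] q [ 35.7  53.8 -38.7 106.8  54.   38.3  52.5] F [-0.6 -0.5 -0.7] open_mm 13.6
 x [ 0.023 -0.001 -1.   ]  z [ 0.024  1.    -0.   ] jawdeg 88.6
t 41.2 jaw 88.6 shift [ 0.2  -7.41 -0.03] rot [ 0.  -0.   0.1]
t 41.2 jaw 268.6 shift [ 0.2  -7.41 -0.03] rot [-179.9   -3.9   -0. ]
```

Emit:
{"name": "send_rows", "arguments": {
  "steps": "0.8 0.03 -0.8 -0.02 0 0 0.1;0.8 0.05 -1.6 -0.02 0 0 0.1;0.8 0.08 -2.4 -0.02 0 0 0.1;0.8 0.1 -3.2 -0.02 0 0 0.1;0.8 0.12 -4 -0.03 0 0 0.1;0.8 0.12 -4 -0.03 0 0 0.1"
}}

```text
time_s: 41.95
position: [0.5806, -0.1791, 0.098]
ee_rot: [-90.2, 88.8, -1.6]
ft_force: [0.1, 0.5, -1.3]
opening: 0.154
```

```bash
python3 - <<'E'
from h import *
st()
for x in (-.0594,): plan(bw(x,-.196,.098),88.6,-1.2)
E
```

```text
t 41.95 pos [ 0.5806 -0.1791  0.098 ] q [ 34.7  56.  -40.1  99.8  51.3  42.9  56.4] F [ 0.1  0.5 -1.3] open_mm 13.5
 x [ 0.022 -0.001 -1.   ]  z [ 0.024  1.    -0.   ] jawdeg 88.6
t 41.95 jaw 88.6 shift [ 0.07 -3.34 -0.02] rot [ 0. -0.  0.]
t 41.95 jaw 268.6 shift [ 0.07 -3.34 -0.02] rot [-179.9   -3.8   -0. ]
```

Emit:
{"name": "send_rows", "arguments": {
  "steps": "0.8 0.02 -0.8 0 0 0 0;0.8 0.04 -1.6 0 0 0 0;0.8 0.06 -2.4 0 0 0 0;0.8 0.07 -3 0 0 0 0;0.8 0.07 -3.4 0 0 0 0;0.8 0.07 -3.6 0 0 0 0;0.8 0.07 -3.6 0 0 0 0"
}}

```text
time_s: 42.82
position: [0.6145, -0.1799, 0.0977]
ee_rot: [-91.8, 89.0, -3.2]
ft_force: [-4.8, 0.4, 1.8]
opening: 0.152
```

```bash
python3 - <<'E'
from h import *
st()
for x in (-.0594,): plan(bw(x,-.196,.098),88.6,-1.2)
E
```

```text
t 42.83 pos [ 0.6145 -0.1799  0.0977] q [ 33.5  58.  -41.   93.5  49.4  47.   59.6] F [-4.8  0.4  1.8] open_mm 13.4
 x [ 0.017 -0.001 -1.   ]  z [ 0.024  1.    -0.001] jawdeg 88.7
t 42.83 jaw 88.6 shift [-0.03  0.06 -0.02] rot [ 0.1 -0.  -0.2]
t 42.83 jaw 268.6 shift [-0.03  0.06 -0.02] rot [-179.9   -3.4   -0. ]
```

Emit:
{"name": "send_rows", "arguments": {
  "steps": "0.8 0 0.05 0 0 0 0;3 0 0.05 0 0 0 0;3 0 0.05 0 0 0 0;3 0 0.05 0 0 0 0;3 -4 0 0 0 0 0;3 -9 0 0 0 0 0;3 -14 0 0 0 0 0;3 -14 5 -5 0 0 0"
}}

```text
time_s: 43.82
position: [0.5726, -0.218, 0.2423]
ee_rot: [-86.2, 88.2, 2.9]
ft_force: [-1.2, -1.4, -1.1]
opening: 0.339
```

```bash
python3 - <<'E'
from h import *
st()
plan([.50,-.36,.25],88.6)
E
```

```text
t 43.83 pos [ 0.5726 -0.218   0.2423] q [ 42.8  46.2 -48.9  93.7  40.1  57.1  70.1] F [-1.2 -1.4 -1.1] open_mm 29.8
 x [ 0.031  0.002 -1.   ]  z [0.016 1.    0.002] jawdeg 89.1
t 43.83 jaw 88.6 shift [ -1.01   7.01 -14.32] rot [0.5 0.1 1.8]
t 43.83 jaw 268.6 shift [ -1.01   7.01 -14.32] rot [-179.5   -2.8    0.2]
```

Emit:
{"name": "send_rows", "arguments": {
  "steps": "3 -1 7 -14.3 0.5 0.1 1.8;3 -1 7 -14.3 0.5 0.1 1.8;3 -1 7 -14.3 0.5 0.1 1.8;3 -1 7 -14.3 0.5 0.1 1.8"
}}

```text
time_s: 44.32
position: [0.4986, -0.3628, 0.2497]
ee_rot: [129.4, 89.9, -142.3]
ft_force: [0.6, 1.5, 0.3]
opening: 0.337
```

```bash
python3 - <<'E'
from h import *
st()
c=cap("top");save(c,"t20",(225,95,415,175),4);save(c,"st20",(415,145,475,195),12)
c2=cap("scene");save(c2,"s20",(200,120,340,290),4)
P=cloud(c)
S=P[100:180,225:410].reshape(-1,3).copy(); S[:,:2]-=BOX; S=S@R.from_euler('z',BY).as_matrix()
for y in(-.196,-.076,.044):
    q=S[(abs(S[:,1]-y)<.012)]
    g=q[(q[:,0]<-.042)&(q[:,2]>.07)]; n=q[(q[:,0]>.042)&(q[:,2]>.07)]
    k=q[(abs(q[:,0])<.017)&(q[:,2]>.085)]
    pl=S[(abs(S[:,1]-y-.046-.03)<.02)&(abs(S[:,0])<.03)]
    print(y,"grip x",g[:,0].min() if len(g) else 0,len(g),"nose x",n[:,0].max() if len(n) else 0,"knuckle top y",k[:,1].mean(),k[:,2].max(),"plate z",np.median(pl[:,2]))
E
```

```text
t 44.33 pos [ 0.4986 -0.3628  0.2497] q [ 57.5  46.8 -49.7  91.   39.5  61.1  85.2] F [0.6 1.5 0.3] open_mm 29.7
 x [-0.001 -0.001 -1.   ]  z [ 0.03   1.    -0.001] jawdeg 88.3
-0.196 grip x -0.07668427436877427 98 nose x 0.051729527063265404 knuckle top y -0.19551805869309524 0.09382393010903915 plate z 0.06617705347992123
-0.076 grip x -0.0770781603958175 86 nose x 0.050965245677284096 knuckle top y -0.07597515816351455 0.09450625339211469 plate z 0.06624768717128227
0.044 grip x -0.07565076823459675 84 nose x 0.053165891527605355 knuckle top y 0.043941945650286356 0.09522086949804774 plate z 0.06618328570549117
```

View pics/t20.png

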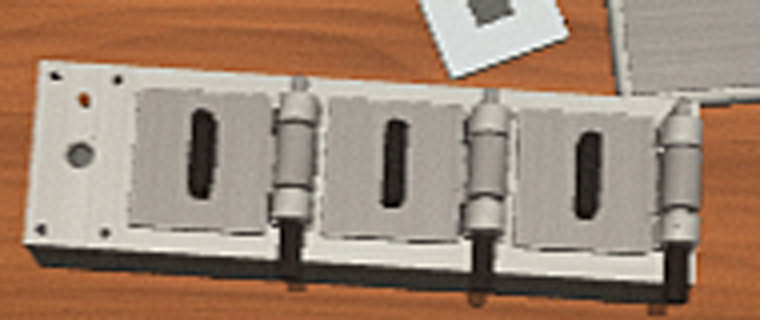

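View pics/s20.png

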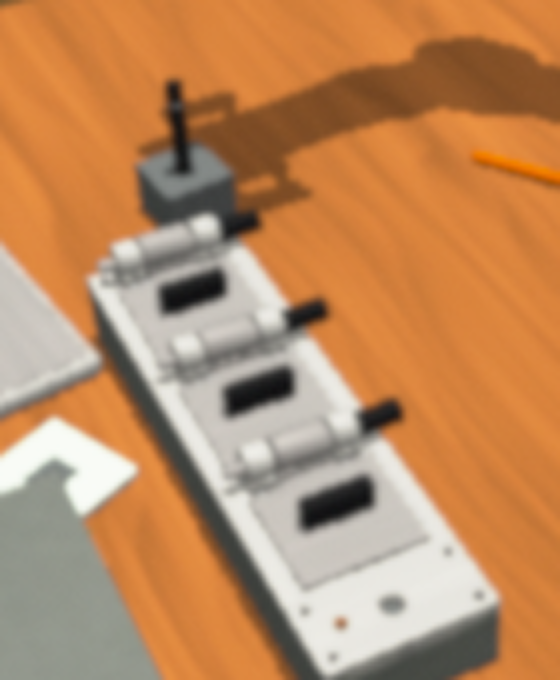

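View pics/st20.png

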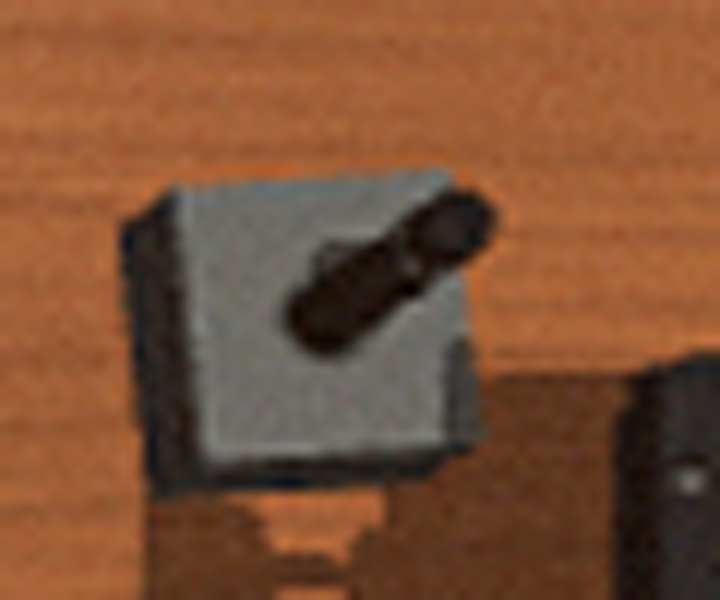

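```bash
python3 - <<'E'
from h import *
plan([.607,-.3085,.19],88.3)
E
```

```text
t 44.42 jaw 88.3 shift [  6.02 -10.5    5.23] rot [0.4 0.1 0. ]
t 44.42 jaw 268.3 shift [  6.02 -10.5    5.23] rot [-179.6   -0.     0.2]
```

Emit:
{"name": "send_rows", "arguments": {
  "steps": "4 0 -10.5 5.2 0 0 0;4 0 -10.5 5.2 0 0 0;4 4 -10.5 5.2 0 0 0;4 6 -10.5 5.2 0 0 0;4 6 -10.5 5.2 0 0 0",
  "newtons": 35
}}

```text
time_s: 45.05
position: [0.6058, -0.3082, 0.1885]
ee_rot: [51.5, 89.8, 140.2]
ft_force: [-0.2, -0.8, 0.3]
opening: 0.453
```

```bash
python3 - <<'E'
from h import *
st()
plan([.607,-.3085,.106],88.3)
c2=cap("scene");save(c2,"s21",(190,70,290,180),6)
E
```

```text
t 45.05 pos [ 0.6058 -0.3082  0.1885] q [ 44.9  54.9 -46.3  81.9  42.2  61.6  79.1] F [-0.2 -0.8  0.3] open_mm 39.9
 x [-0.003  0.003 -1.   ]  z [0.022 1.    0.003] jawdeg 88.7
t 45.05 jaw 88.3 shift [ 8.25 -0.15 -0.05] rot [ 0.4  0.1 -0.2]
t 45.05 jaw 268.3 shift [ 8.25 -0.15 -0.05] rot [-179.6    0.3    0.2]
```

View pics/s21.png

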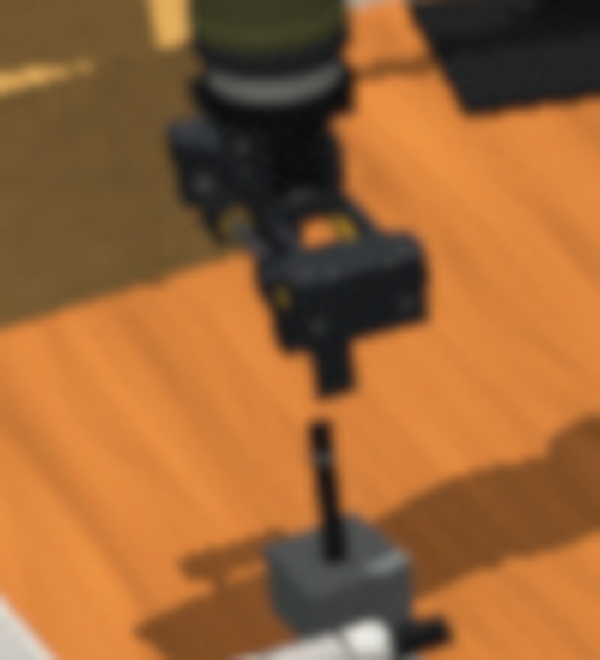

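Emit:
{"name": "send_rows", "arguments": {
  "steps": "4 3 -0.15 -0.05 0 0 -0.2;4 6 -0.15 -0.05 0 0 -0.2;4 8.2 -0.15 -0.05 0 0 -0.2;4 8.2 -0.15 -0.05 0 0 -0.2;4 8.2 -0.15 -0.05 0 0 -0.2"
}}

```text
time_s: 45.72
position: [0.609, -0.3092, 0.1095]
ee_rot: [-71.2, 89.7, 17.5]
ft_force: [0.7, -0.2, -0.2]
opening: 0.455
```

```bash
python3 - <<'E'
from h import *
st()
plan([.607,-.3085,.106],88.3)
c2=cap("scene");save(c2,"s22",(190,70,290,180),6)
E
```

```text
t 45.73 pos [ 0.609  -0.3092  0.1095] q [ 43.8  60.3 -43.3  84.2  46.9  54.3  75.7] F [ 0.7 -0.2 -0.2] open_mm 40.1
 x [ 0.005  0.002 -1.   ]  z [0.024 1.    0.002] jawdeg 88.6
t 45.73 jaw 88.3 shift [0.35 0.2  0.06] rot [0.3 0.1 0.3]
t 45.73 jaw 268.3 shift [0.35 0.2  0.06] rot [-179.7   -0.5    0.2]
```

View pics/s22.png

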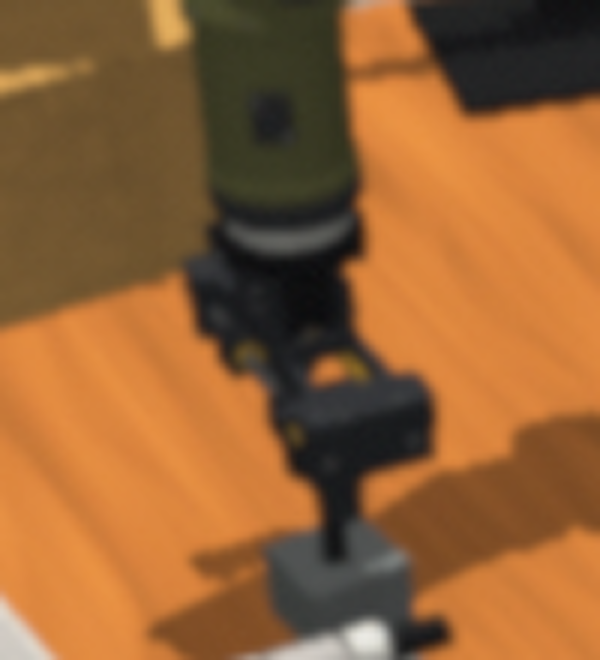

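Settle upright exactly, then close.

Emit:
{"name": "send_rows", "arguments": {
  "steps": "4 0.3 0.2 0.05 0 0.1 0.3;4 0.3 0.2 0.05 0 0.1 0.3;4 0.3 0.2 0.05 0 0.1 0.3;0.8 0.3 0.2 0.05 0 0.1 0.3;0.8 0.3 0.2 0.05 0 0.1 0.3;0.8 0.3 0.2 0.05 0 0.1 0.3;0.8 0.3 0.2 0.05 0 0.1 0.3"
}}

```text
time_s: 46.65
position: [0.6071, -0.3087, 0.1066]
ee_rot: [-126.5, 90.0, -37.8]
ft_force: [-0.8, -0.0, -0.2]
opening: 0.147
```

```bash
python3 - <<'E'
from h import *
st()
E
```

```text
t 46.65 pos [ 0.6071 -0.3087  0.1066] q [ 43.6  60.4 -43.1  84.4  47.   54.2  75.4] F [-0.8 -0.  -0.2] open_mm 13.0
 x [ 0. -0. -1.]  z [ 0.024  1.    -0.   ] jawdeg 88.6
```

Emit:
{"name": "send_rows", "arguments": {
  "steps": "0.8 -2 0 0 0 0 0;0.8 -5 0 0 0 0 0;0.8 -9 0 0 0 0 0;0.8 -12 0 0 0 0 0;0.8 -12 0 0 0 0 0"
}}

```text
time_s: 47.28
position: [0.6087, -0.3084, 0.2307]
ee_rot: [-102.7, 89.6, -14.1]
ft_force: [-0.1, 0.1, -0.6]
opening: 0.142
```

```bash
python3 - <<'E'
from h import *
st()
c2=cap("scene");save(c2,"s23",(190,30,290,150),6)
hole=bw(0,0,0)
print("hole fit pix .6826,.1943 ; box frame:", (np.array([.6826,.1943])-BOX)@np.array([[np.cos(BY),-np.sin(BY)],[np.sin(BY),np.cos(BY)]]))
plan([.6826,.1943,.20],88.6)
E
```

```text
t 47.27 pos [ 0.6087 -0.3084  0.2307] q [ 45.2  52.3 -47.6  79.9  40.2  65.   80.6] F [-0.1  0.1 -0.6] open_mm 12.5
 x [ 0.006 -0.002 -1.   ]  z [ 0.024  1.    -0.001] jawdeg 88.6
hole fit pix .6826,.1943 ; box frame: [9.15404305e-05 1.79956249e-01]
t 47.33 jaw 88.6 shift [ 2.81 -6.32 50.45] rot [ 0.1 -0.1  0.1]
t 47.33 jaw 268.6 shift [ 2.81 -6.32 50.45] rot [-1.799e+02 -2.000e-01 -1.000e-01]
```

View pics/s23.png

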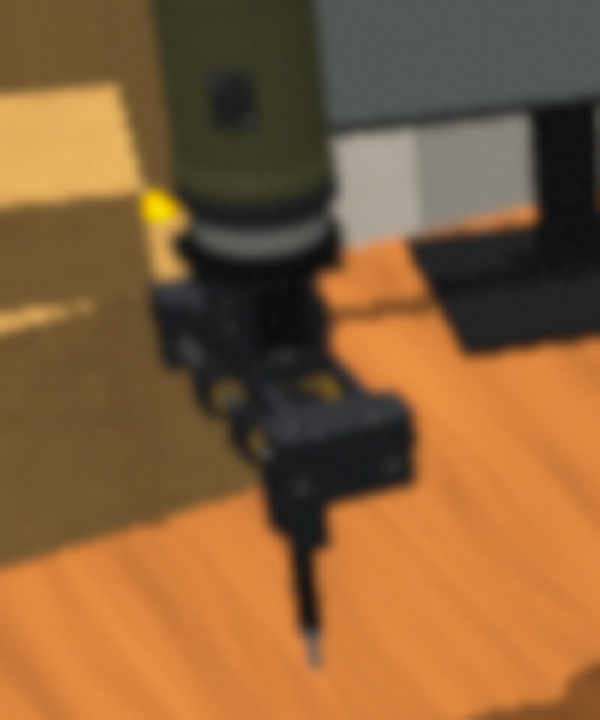

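```bash
python3 - <<'E'
from h import *
c=cap("scene"); s=bot.state(); p=s["position"]+eeR(s).apply([.1016,0,0]); print(p,(proj(c,[p])-[190,30]+.5)*6)
c=cap("top");print(proj(c,[p]));u=proj(c,[p])[0].astype(int);save(c,"t23",(u[0]-35,u[1]-30,u[0]+35,u[1]+30),8)
E
```

```text
[ 0.60663796 -0.30865262  0.12518794] [[317.91567448 673.7856233 ]]
[[452.27227832 163.57539946]]
```

Emit:
{"name": "send_rows", "arguments": {
  "steps": "0.8 1 -6.3 50.4 0.1 -0.1 0.1;0.8 1 -6.3 50.4 0.1 -0.1 0.1;0.8 1 -6.3 50.4 0.1 -0.1 0.1;0.8 1 -6.3 50.4 0.1 -0.1 0.1;0.8 1 -6.3 50.4 0.1 -0.1 0.1;0.8 1 -6.3 50.4 0.1 -0.1 0.1;0.8 1 -6.3 50.4 0.1 -0.1 0.1;0.8 1 -6.3 50.4 0.1 -0.1 0.1;0.8 1 -6.3 50.4 0.1 -0.1 0.1;0.8 1 -6.3 50.4 0.1 -0.1 0.1"
}}

```text
time_s: 48.68
position: [0.6803, 0.1938, 0.2142]
ee_rot: [89.5, 89.7, 178.2]
ft_force: [0.1, -1.3, -0.2]
opening: 0.148
```

```bash
python3 - <<'E'
from h import *
st()
plan([.6826,.1943,.18],88.6)
c=cap("scene"); s=bot.state(); p=s["position"]+eeR(s).apply([.1016,0,0]); u=proj(c,[p])[0].astype(int);save(c,"s24",(u[0]-50,u[1]-50,u[0]+50,u[1]+50),6)
print("tip pred",p,(proj(c,[p])[0]-u+50.5)*6)
E
```

```text
t 48.67 pos [0.6803 0.1938 0.2142] q [ -0.1  54.6 -44.   74.9  38.2  65.7  41.2] F [ 0.1 -1.3 -0.2] open_mm 13.1
 x [-0.005  0.    -1.   ]  z [0.024 1.    0.   ] jawdeg 88.6
t 48.67 jaw 88.6 shift [ 3.42 -0.25  0.06] rot [ 0.   0.  -0.3]
t 48.67 jaw 268.6 shift [ 3.42 -0.25  0.06] rot [-180.     0.5    0. ]
tip pred [0.68035443 0.19179778 0.11280182] [307.07805457 306.50505992]
```

View pics/s24.png

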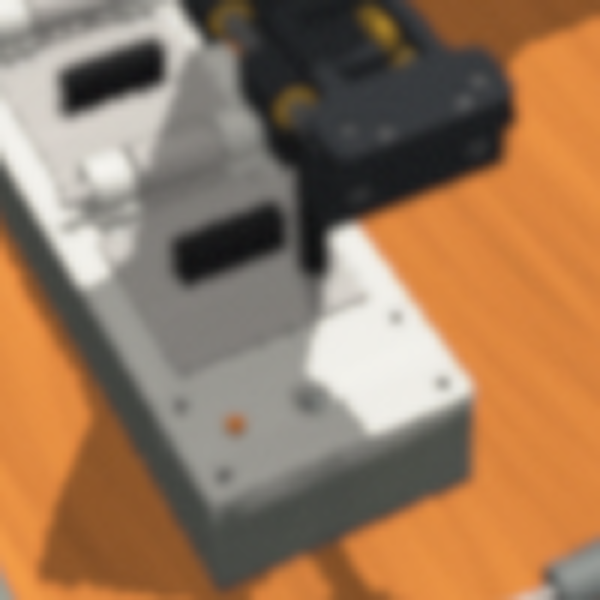

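Emit:
{"name": "send_rows", "arguments": {
  "steps": "0.8 1.5 -0.25 0.05 0 0 -0.3;0.8 3.4 -0.25 0.05 0 0 -0.3;0.8 3.4 -0.25 0.05 0 0 -0.3;0.8 3.4 -0.25 0.05 0 0 -0.3"
}}

```text
time_s: 49.22
position: [0.6832, 0.1921, 0.1802]
ee_rot: [176.0, 90.0, -95.5]
ft_force: [-0.1, 0.8, -0.2]
opening: 0.148
```

```bash
python3 - <<'E'
from h import *
st()
plan([.6826,.1943,.150],88.6)
c=cap("scene"); s=bot.state(); p=s["position"]+eeR(s).apply([.1016,0,0]); u=proj(c,[p])[0].astype(int);save(c,"s25",(u[0]-30,u[1]-30,u[0]+30,u[1]+30),10)
print("tip pred",p,(proj(c,[p])[0]-u+30.5)*10,"hole",(proj(c,[[.6826,.1943,.06]])[0]-u+30.5)*10)
E
```

```text
t 49.23 pos [0.6832 0.1921 0.1802] q [ -0.2  56.7 -43.   76.3  40.   62.4  39.9] F [-0.1  0.8 -0.2] open_mm 13.0
 x [-0.    -0.001 -1.   ]  z [ 0.027  1.    -0.001] jawdeg 88.5
t 49.23 jaw 88.6 shift [3.02 0.07 0.22] rot [-0.1 -0.  -0. ]
t 49.23 jaw 268.6 shift [3.02 0.07 0.22] rot [ 1.799e+02 -0.000e+00  1.000e-01]
tip pred [0.68350209 0.19233072 0.07913519] [314.4476255 309.1781759] hole [323.20857703 363.67344496]
```

View pics/s25.png

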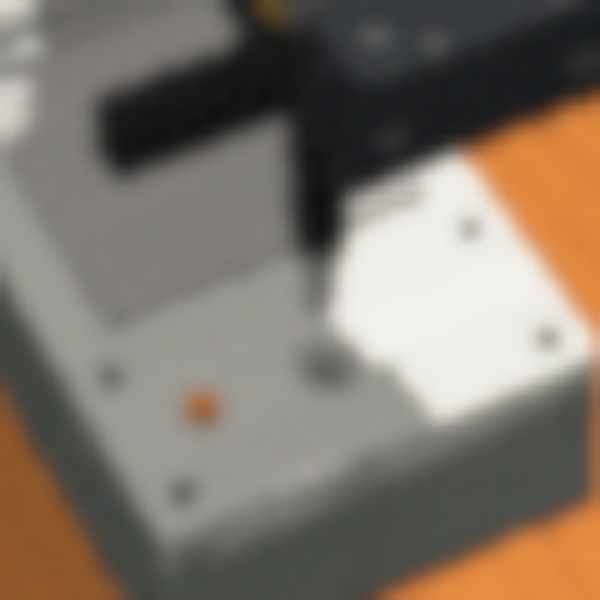

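Emit:
{"name": "send_rows", "arguments": {
  "steps": "0.8 0.5 0.05 0.22 0 0 0;0.8 1.2 0.05 0.22 0 0 0;0.8 2 0.05 0.22 0 0 0;0.8 2.3 0.05 0.22 0 0 0;0.8 2.3 0.05 0.22 0 0 0"
}}

```text
time_s: 49.9
position: [0.6828, 0.1945, 0.1573]
ee_rot: [-167.4, 90.0, -78.9]
ft_force: [0.2, 0.7, -0.3]
opening: 0.15
```

```bash
python3 - <<'E'
from h import *
st()
plan([.6826,.1943,.150],88.6)
c=cap("scene"); u=proj(c,[[.6826,.1943,.06]])[0].astype(int);save(c,"s26",(u[0]-30,u[1]-30,u[0]+30,u[1]+30),10)
E
```

```text
t 49.9 pos [0.6828 0.1945 0.1573] q [ -0.6  58.1 -42.2  77.1  41.1  60.3  38.9] F [ 0.2  0.7 -0.3] open_mm 13.2
 x [ 0.    -0.001 -1.   ]  z [ 0.026  1.    -0.001] jawdeg 88.5
t 49.9 jaw 88.6 shift [ 0.73  0.02 -0.02] rot [-0.1 -0.   0. ]
t 49.9 jaw 268.6 shift [ 0.73  0.02 -0.02] rot [1.799e+02 0.000e+00 1.000e-01]
```

View pics/s26.png

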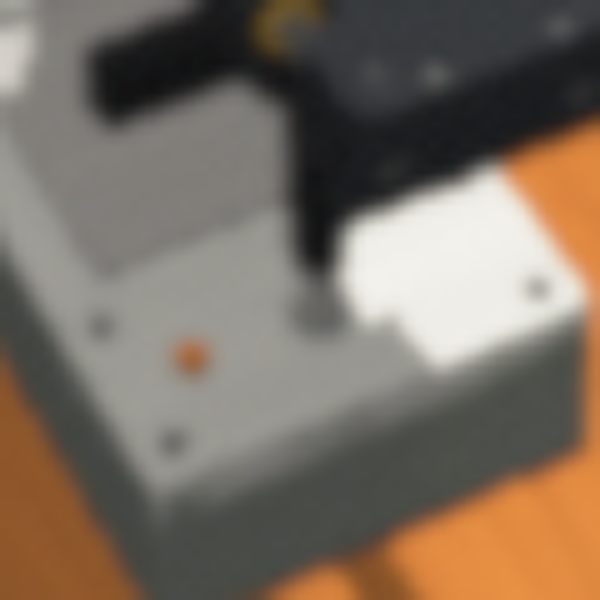

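Tip is in the hole. Press in gently, in small increments.

Emit:
{"name": "send_rows", "arguments": {
  "steps": "0.8 0.2 0 0 0 0 0;0.8 0.4 0 0 0 0 0;0.8 0.6 0 0 0 0 0;0.8 0.6 0 0 0 0 0"
}}

```text
time_s: 50.45
position: [0.6832, 0.1947, 0.152]
ee_rot: [-91.6, 89.9, -3.1]
ft_force: [0.1, -1.0, 3.4]
opening: 0.148
```

```bash
python3 - <<'E'
from h import *
st()
E
```

```text
t 50.45 pos [0.6832 0.1947 0.152 ] q [ -0.7  58.5 -42.1  77.3  41.4  59.8  38.6] F [ 0.1 -1.   3.4] open_mm 13.0
 x [ 0.001 -0.    -1.   ]  z [ 0.027  1.    -0.   ] jawdeg 88.5
```

Emit:
{"name": "send_rows", "arguments": {
  "steps": "0.8 0.2 0 0 0 0 0;0.8 0.4 0 0 0 0 0;0.8 0.4 0 0 0 0 0"
}}

```text
time_s: 50.82
position: [0.6835, 0.1949, 0.1493]
ee_rot: [-83.7, 89.9, 4.8]
ft_force: [-1.9, -1.1, 8.6]
opening: 0.145
```

```bash
python3 - <<'E'
from h import *
st()
E
```

```text
t 50.83 pos [0.6835 0.1949 0.1493] q [ -0.7  58.6 -42.   77.4  41.6  59.5  38.5] F [-1.9 -1.1  8.6] open_mm 12.8
 x [ 0.002  0.    -1.   ]  z [0.027 1.    0.   ] jawdeg 88.5
```

Emit:
{"name": "send_rows", "arguments": {
  "steps": "0.8 0.25 0 0 0 0 0;0.8 0.35 0 0 0 0 0;0.8 0.35 0 0 0 0 0;0.8 0.35 0 0 0 0 0"
}}

```text
time_s: 51.32
position: [0.684, 0.1951, 0.149]
ee_rot: [-84.4, 89.8, 4.0]
ft_force: [-3.4, -2.6, 17.0]
opening: 0.147
```

```bash
python3 - <<'E'
from h import *
st()
E
```

```text
t 51.33 pos [0.684  0.1951 0.149 ] q [ -0.8  58.7 -42.   77.4  41.7  59.4  38.4] F [-3.4 -2.6 17. ] open_mm 13.0
 x [ 0.004  0.    -1.   ]  z [0.027 1.    0.   ] jawdeg 88.4
```

Emit:
{"name": "send_rows", "arguments": {
  "steps": "0.8 -1 0 0 0 0 0;0.8 -4 0 0 0 0 0;0.8 -8 0 0 0 0 0;0.8 -8 0 0 0 0 0"
}}

```text
time_s: 51.82
position: [0.685, 0.1964, 0.2323]
ee_rot: [-68.6, 89.4, 19.8]
ft_force: [0.1, 0.5, -0.3]
opening: 0.148
```

```bash
python3 - <<'E'
from h import *
st()
plan([.6071,-.3087,.20],88.6)
E
```

```text
t 51.83 pos [0.685  0.1964 0.2323] q [ -0.2  53.6 -44.4  73.8  37.9  66.8  41.4] F [ 0.1  0.5 -0.3] open_mm 13.0
 x [ 0.01   0.003 -1.   ]  z [0.028 1.    0.004] jawdeg 88.4
t 51.83 jaw 88.6 shift [  2.98   6.42 -50.72] rot [-0.2  0.2  0.5]
t 51.83 jaw 268.6 shift [  2.98   6.42 -50.72] rot [179.8   0.9  -0.3]
```

Emit:
{"name": "send_rows", "arguments": {
  "steps": "0.8 0.5 6.4 -50.7 -0.2 0.2 0.5;0.8 0.5 6.4 -50.7 -0.2 0.2 0.5;0.8 0.5 6.4 -50.7 -0.2 0.2 0.5;0.8 0.5 6.4 -50.7 -0.2 0.2 0.5;0.8 0.5 6.4 -50.7 -0.2 0.2 0.5;0.8 0.5 6.4 -50.7 -0.2 0.2 0.5;0.8 0.5 6.4 -50.7 -0.2 0.2 0.5;0.8 0.5 6.4 -50.7 -0.2 0.2 0.5;0.8 0.5 6.4 -50.7 -0.2 0.2 0.5;0.8 0.5 6.4 -50.7 -0.2 0.2 0.5"
}}

```text
time_s: 53.08
position: [0.6064, -0.3088, 0.2234]
ee_rot: [23.1, 89.9, 111.6]
ft_force: [0.7, 1.6, -0.1]
opening: 0.147
```

```bash
python3 - <<'E'
from h import *
st()
plan([.6071,-.3087,.18],88.6)
E
```

```text
t 53.08 pos [ 0.6064 -0.3088  0.2234] q [ 45.2  52.7 -47.3  80.2  40.3  64.6  80.5] F [ 0.7  1.6 -0.1] open_mm 13.0
 x [-0.001  0.002 -1.   ]  z [0.026 1.    0.002] jawdeg 88.5
t 53.08 jaw 88.6 shift [ 4.34 -0.08  0.  ] rot [-0.1  0.1 -0. ]
t 53.08 jaw 268.6 shift [ 4.34 -0.08  0.  ] rot [ 1.799e+02 -1.000e-01 -1.000e-01]
```

Down to just above the mouth (tip ≈ 0.055, TCP ≈ 0.156).

Emit:
{"name": "send_rows", "arguments": {
  "steps": "0.8 3 -0.08 0 -0.1 0.1 0;0.8 6.5 -0.08 0 -0.1 0.1 0;0.8 6.7 -0.08 0 -0.1 0.1 0;0.8 6.7 -0.08 0 -0.1 0.1 0;0.8 6.7 -0.08 0 -0.1 0.1 0"
}}

```text
time_s: 53.7
position: [0.6084, -0.3081, 0.1582]
ee_rot: [-102.4, 89.9, -13.7]
ft_force: [0.1, -1.2, -0.5]
opening: 0.148
```

```bash
python3 - <<'E'
from h import *
st()
plan([.6071,-.3087,.107],88.6)
c=cap("scene"); u=proj(c,[[.607,-.309,.045]])[0].astype(int);save(c,"s27",(u[0]-30,u[1]-30,u[0]+30,u[1]+30),10)
E
```

```text
t 53.7 pos [ 0.6084 -0.3081  0.1582] q [ 44.3  56.9 -45.   83.   44.   58.5  77.6] F [ 0.1 -1.2 -0.5] open_mm 13.0
 x [ 0.002 -0.001 -1.   ]  z [ 0.023  1.    -0.   ] jawdeg 88.7
t 53.7 jaw 88.6 shift [ 5.12  0.14 -0.07] rot [ 0.1 -0.   0.1]
t 53.7 jaw 268.6 shift [ 5.12  0.14 -0.07] rot [-179.9   -0.2   -0. ]
```

View pics/s27.png

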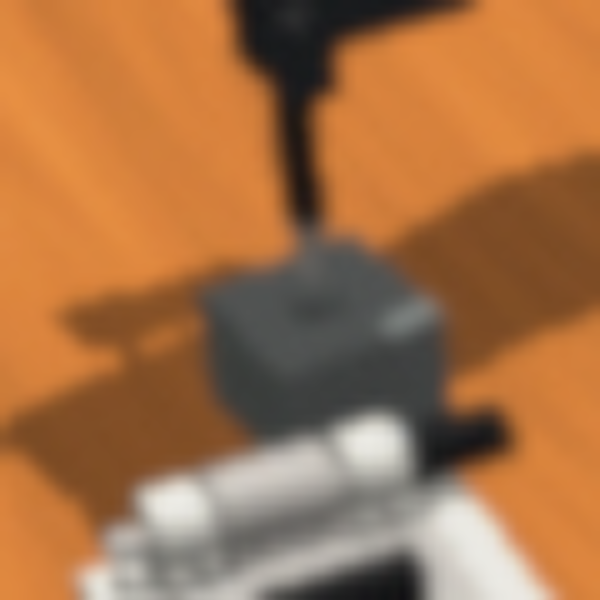

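Emit:
{"name": "send_rows", "arguments": {
  "steps": "0.8 0 0.14 -0.07 0.1 0 0.1;0.8 0.8 0.14 -0.07 0.1 0 0.1;0.8 1.6 0.14 -0.07 0.1 0 0.1;0.8 1.6 0.14 -0.07 0.1 0 0.1"
}}

```text
time_s: 54.25
position: [0.6059, -0.309, 0.1407]
ee_rot: [94.4, 89.9, -177.0]
ft_force: [-0.7, -0.2, -0.4]
opening: 0.152
```

```bash
python3 - <<'E'
from h import *
st()
plan([.6071,-.3087,.107],88.6)
E
```

```text
t 54.25 pos [ 0.6059 -0.309   0.1407] q [ 44.2  58.  -44.3  83.6  44.9  57.1  76.9] F [-0.7 -0.2 -0.4] open_mm 13.4
 x [-0.002 -0.    -1.   ]  z [ 0.025  1.    -0.   ] jawdeg 88.6
t 54.25 jaw 88.6 shift [ 3.37 -0.12  0.03] rot [-0.  -0.  -0.1]
t 54.25 jaw 268.6 shift [ 3.37 -0.12  0.03] rot [180.   -0.2   0. ]
```

Emit:
{"name": "send_rows", "arguments": {
  "steps": "0.8 0.3 -0.1 0.03 0 0 -0.1;0.8 0.9 -0.1 0.03 0 0 -0.1;0.8 1.5 -0.1 0.03 0 0 -0.1;0.8 2 -0.1 0.03 0 0 -0.1;0.8 2 -0.1 0.03 0 0 -0.1"
}}

```text
time_s: 54.88
position: [0.6067, -0.3088, 0.1202]
ee_rot: [89.5, 89.9, 178.1]
ft_force: [-0.1, -0.8, 0.3]
opening: 0.149
```

```bash
python3 - <<'E'
from h import *
st()
plan([.6071,-.3087,.107],88.6)
E
```

```text
t 54.88 pos [ 0.6067 -0.3088  0.1202] q [ 43.8  59.4 -43.5  84.1  46.1  55.4  76. ] F [-0.1 -0.8  0.3] open_mm 13.1
 x [-0.001  0.    -1.   ]  z [0.025 1.    0.   ] jawdeg 88.6
t 54.88 jaw 88.6 shift [ 1.32 -0.04  0.01] rot [-0.   0.  -0.1]
t 54.88 jaw 268.6 shift [ 1.32 -0.04  0.01] rot [ 1.8e+02 -1.0e-01 -0.0e+00]
```

Emit:
{"name": "send_rows", "arguments": {
  "steps": "0.8 0.6 -0.04 0 0 0 -0.1;0.8 1 -0.04 0 0 0 -0.1;0.8 1.3 -0.04 0 0 0 -0.1;0.8 1.3 -0.04 0 0 0 -0.1"
}}

```text
time_s: 55.38
position: [0.6071, -0.3087, 0.107]
ee_rot: [-81.2, 90.0, 7.4]
ft_force: [0.9, -0.8, -1.0]
opening: 0.145
```

```bash
python3 - <<'E'
from h import *
st()
plan([.6071,-.3087,.107],88.6)
E
```

```text
t 55.38 pos [ 0.6071 -0.3087  0.107 ] q [ 43.6  60.4 -43.   84.4  46.9  54.2  75.4] F [ 0.9 -0.8 -1. ] open_mm 12.8
 x [ 0.001  0.    -1.   ]  z [0.025 1.    0.   ] jawdeg 88.6
t 55.38 jaw 88.6 shift [ 0. -0.  0.] rot [-0.  0.  0.]
t 55.38 jaw 268.6 shift [ 0. -0.  0.] rot [ 1.8e+02  1.0e-01 -0.0e+00]
```

Seated at the original height with no force. Release, lift and back off.

Emit:
{"name": "send_rows", "arguments": {
  "steps": "4 0 0 0 0 0 0;4 0 0 0 0 0 0;4 0 0 0 0 0 0;4 -3 0 0 0 0 0;4 -7 0 0 0 0 0;4 -12 0 0 0 0 0;4 -14 6 -5 0 0 0;4 -14 10 -8 0 0 0;4 -14 10 -8 0 0 0"
}}

```text
time_s: 56.5
position: [0.5001, -0.3916, 0.2468]
ee_rot: [139.0, 89.7, -132.9]
ft_force: [0.4, -0.2, -0.8]
opening: 0.453
```

```bash
python3 - <<'E'
from h import *
st()
c=cap("top");save(c,"t30",(225,95,475,255),3);save(c,"st30",(415,145,475,195),12)
c2=cap("scene");save(c2,"s30",(190,100,340,290),3.5)
P=cloud(c)
S=P[100:180,225:410].reshape(-1,3).copy(); S[:,:2]-=BOX; S=S@R.from_euler('z',BY).as_matrix()
for y in(-.196,-.076,.044):
    q=S[(abs(S[:,1]-y)<.012)]
    g=q[(q[:,0]<-.042)&(q[:,2]>.07)]
    k=q[(abs(q[:,0])<.017)&(q[:,2]>.085)]
    pl=S[(abs(S[:,1]-y-.046-.03)<.02)&(abs(S[:,0])<.03)]
    print(y,"grip x",g[:,0].min() if len(g) else 0,"knuckle y",k[:,1].mean(),"plate z",np.median(pl[:,2]))
E
```

```text
t 56.5 pos [ 0.5001 -0.3916  0.2468] q [ 58.5  48.2 -49.1  87.7  39.7  62.7  88.2] F [ 0.4 -0.2 -0.8] open_mm 39.9
 x [-0.003 -0.004 -1.   ]  z [ 0.034  0.999 -0.004] jawdeg 88.1
-0.196 grip x -0.07660896988892148 knuckle y -0.19561196744849688 plate z 0.06621146948752633
-0.076 grip x -0.07782465140276254 knuckle y -0.07619426362997951 plate z 0.06614894528174203
0.044 grip x -0.07667647988016242 knuckle y 0.043559540928398546 plate z 0.06615691680723183
```

View pics/t30.png

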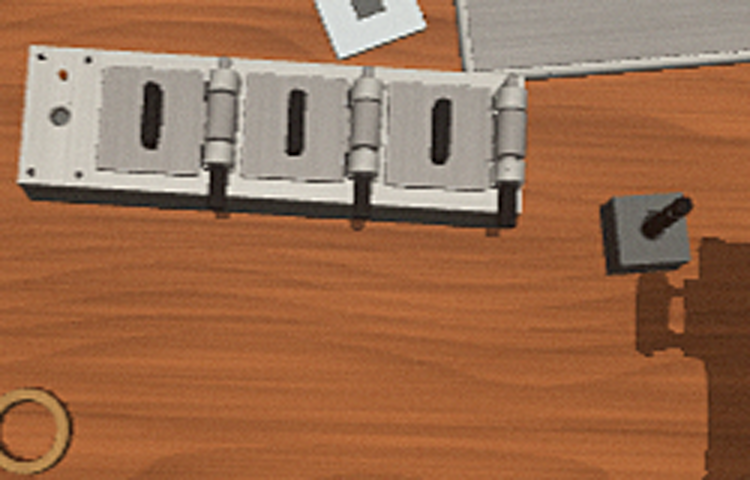

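View pics/s30.png

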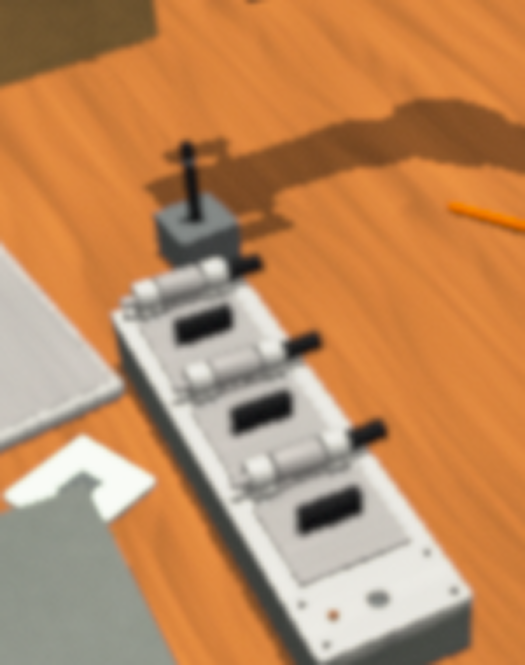

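View pics/st30.png

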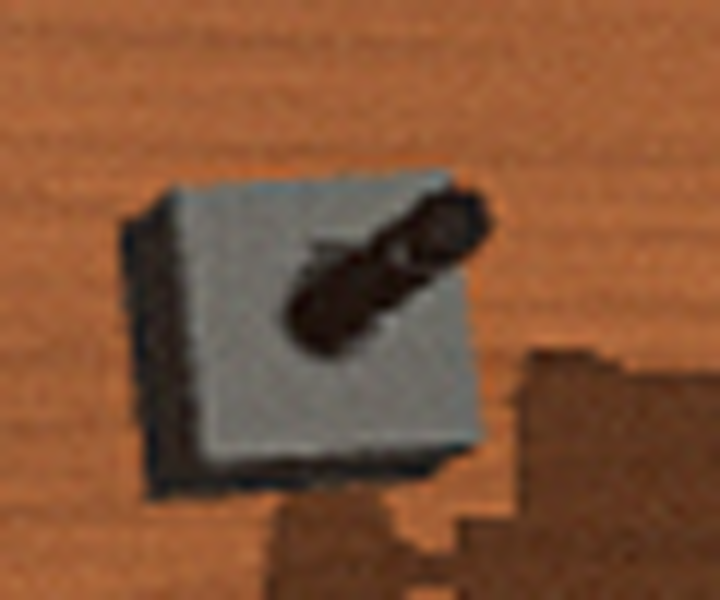

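```bash
python3 - <<'E'
from h import *
print(bot.close_job()); st()
E
```

```text
the job is handed in; nothing more can be done
None
the job is handed in; nothing more can be done
```

I closed all three covers over bays 0, 1 and 2, and threaded a hinge pin fully home through each from the robot's side. I then pressed the reset button with the stylus, stood the stylus back in its stand and handed the job in after about 57 s. No verdict was reported.

- **Pins:** each shoulder met its knuckle at the expected point with a 5–9 N stop. In the last images the grip ends sit 76–78 mm toward the robot from the box centre, where 76 mm is fully home.
- **Covers:** the plates read 66 mm above the desk, which is flat on the rim. The knuckles lie within about 1 mm of the hinge axes.
- **Button:** the tip stopped moving at about 5 mm of travel with 17 N on it, so I took it as fully pressed. There is no direct reading of the button, so this rests on force and height alone.
- **Stylus:** it looks as it did before I picked it up, seated to the same height within 1 mm and upright.
- **Other things on the desk:** I did not touch the orange look-alikes, tape roll, screwdriver or cardboard box. My last pictures did not cover the screwdriver or the cardboard box.

No check failed or disagreed.

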